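# Set the dental bench for the next case

## Robot

A 6-joint arm with a two-finger parallel gripper is mounted at the origin on the work surface. World frame = base frame: x ahead of the robot, y to its left, z up, the work surface at z = 0. Lengths are in m, angles in rad, forces in N, time in s.
With the tool pointing down it reaches from about 0.375 to 0.975 m from the base axis. Payload 3.8 kg.
Tool frame: the origin (TCP) lies at the very end of the fingers, on their centre line; the grasp point (between the pads) lies 19 mm behind it (bot.tcp_to_grasp is the z of the grasp point in the tool frame, in m); z points along the fingers, y is the direction in which the jaws open and shut (so a half turn about z gives the same grasp; the last joint's range is limited). The gripper opens to 85 mm and grips with 20 to 120 N. Pads are 22 mm wide; open, the fingers measure 114 mm over their backs; the gripper's body (76 mm by 85 mm) begins 54 mm behind the grasp point. The pads swing forward as they close: fully open they stand 13 mm farther back than shut.
Start: joints at [1.171, 0.264, 1.604, -0, 1.274, -0.037], TCP at [0.24, 0.631, 0.231] pointing down, gripper open.
Joint ranges: [-2.63, 2.63], [-0.94, 2.18], [0.31, 2.57], [-1.31, 4.45], [0, 2.66], [-2.55, 2.55]. Speed limits (rad/s): [2.57, 2.57, 3.14, 3.14, 3.14, 3.14].

## Interface

Orientations are given as a rotation vector (axis times angle).
In Python, from workcell import status, vision, job, bot gives the robot as it stands.
- The arm moves only by the tool apply_moves, never from a script. Its argument "deltas" is a list of rows, each a list of 7 numbers: the shift along the tool's x, y, z in m, then the turn, a rotation vector about the tool's x, y, z in rad, then the closure, from 0 (fully open) to 1 (shut). In form: [[x, y, z, rx, ry, rz, jaw], ...]. A call has 1 to 8 rows; each row is the pose to reach, as a shift and turn from the pose commanded when the call began, along the tool's axes at that moment; what a row does not reach only later rows make up. A row lasts 1/12 s, in which the tool goes at most 41.7 mm and 7.16 degrees, less where a joint would pass 70% of its speed; a pose out of reach is approached as far as the arm can. A call with a gripper value outside its range is refused whole. The fingers move at their own pace and stop on an object; "squeeze" is the grip in N (left out, the last holds). Time passes only in rows, so rows that repeat a pose let the fingers close. It gives the time, the measured TCP pose, the force and the opening at its end, in the units of the state.
- status.read_state(): the state, without advancing time (a new reading comes with each control period).
- vision.read_camera(name): name is "scene" or "top" or "wrist"; returns the picture (400x640x3 uint8, red, green, blue); there is no depth.
- vision.get_calibration(name): a dict with "fov_y" (degrees; the focal length in pixels is half the picture's height over the tangent of half this angle, whatever the lens; pixels are square), "cx", "cy" (the principal point, pixels), "R" (3x3) and "t" (3): a world point X has camera coordinates R X + t; the wrist camera has in their place "tool_from_camera" (4x4, takes a point from camera to tool coordinates, whose origin is the TCP and whose axes are the flange's). Camera axes: x right, y down, z forward; pixel columns grow to the right and rows downward; lengths in m; the calibration is good to about 2 mm. A picture is of the moment at which its call begins: read the wrist's pose just before it. get_calibration takes no time and is no camera call.
- job.finish_job(): hands the job in, once; it reports no verdict.
The state is a dict: "time": time; "q": joint angles; "joint_vel": joint speeds; "joint_torque": joint torques, N m; "tool_pos": TCP position; "tcp_rot": TCP orientation; "wrist_force": force on the tool from outside, world axes, zero at the start; "torque": the same for the moment, N m; "width": opening from 0.0 (shut) to 1.0 (fully open).
Only numpy, scipy, OpenCV 4.12 (cv2) and the standard library are available. Lean on these libraries where they do the work, as an engineer would, in place of code of your own. Each camera call takes 0.05 s, during which the arm holds its last target. There are 200 camera calls.

## Task

Get this dental bench ready for the next case. First clear the two plaster casts off the shadow tray and stand them upright side by side in the blue case box, then lay every instrument that is on the bench fully home in its own cut-out of the tray, and last turn the rotary model table until its scale reads 70 degrees at the red index line. Leave the other things on the bench where they are.

Things in the scene. Friction and masses are not known exactly. Their poses are not given: they have to be found in the camera images.
- knife_grip (a point): Plaster knife, 145 mm long: brown wooden handle 85 x 18 mm, 18 mm high, then a flat steel blade 60 x 26 mm, 5 mm thick, level with the handle's underside. 0.12 kg. Origin: best grip place, on its long axis, 67 mm from the handle's end and 78 mm from the blade's tip, 9 mm above its underside; x points to the blade end, z up. May be absent.
- spatula_grip (a point): Mixing spatula, 150 mm long: green plastic handle 75 x 16 mm, 18 mm high, a narrow neck 30 mm long, then a flat steel blade 36 mm wide, 4 mm thick, level with the handle's underside. 0.09 kg. Origin: best grip place, on its long axis, 63 mm from the handle's end and 87 mm from the tip, 9 mm above its underside; x points to the blade end, z up. May be absent.
- caliper_grip (a point): Caliper, 145 mm long: steel beam 16 mm wide, 6 mm thick, a cross of jaws 56 mm wide at one end and a fixed black carriage near its middle, 30 mm long, 24 wide, 20 high, to grip. 0.14 kg. Origin: best grip place, on its long axis, at the carriage's centre, 78 mm from the plain end and 67 mm from the jaw end, 10 mm above its underside; x points to the jaw end, z up. May be absent.
- mallet_grip (a point): Small mallet, 150 mm long: pale wooden handle 125 x 18 mm, 18 mm high, with an orange head across its end, 25 x 60 mm, 22 mm high, all on one level underside. 0.16 kg. Origin: best grip place, on its long axis, 95 mm from the handle's end and 55 mm from the head's face, 9 mm above its underside; x points to the head end, z up. May be absent.
- tray: Fixed shadow tray of blue foam, 180 x 224 mm, 10 mm high, with four side by side cut-out pockets, yellow at the bottom (3 mm above the bench). Origin: centre of its underside; the pockets run along x. A seated tool stands proud of the tray (handles by 11 mm, the caliper's carriage by 13 mm). Neighbouring pockets are 50 mm apart, centre line to centre line.
- pocket_knife (a point): Where the knife_grip point comes when the knife is fully home in its own pocket of the tray, with the same axes (x towards the pocket's blade end). The pocket follows the knife's outline with 2.5 mm to spare each side and 3 mm at each end, and is 7 mm deep.
- pocket_spatula (a point): Where the spatula_grip point comes when the spatula is fully home in its own pocket of the tray, with the same axes (x towards the pocket's blade end). The pocket follows the spatula's outline with 2.5 mm to spare each side and 3 mm at each end, and is 7 mm deep. At the neck it is as wide as at the handle.
- pocket_caliper (a point): Where the caliper_grip point comes when the caliper is fully home in its own pocket of the tray, with the same axes (x towards the pocket's jaw end). The pocket follows the caliper's outline with 2.5 mm to spare each side and 3 mm at each end, and is 7 mm deep.
- pocket_mallet (a point): Where the mallet_grip point comes when the mallet is fully home in its own pocket of the tray, with the same axes (x towards the pocket's head end). The pocket follows the mallet's outline with 2.5 mm to spare each side and 3 mm at each end, and is 7 mm deep.
- cast_a_mid (a point): Cream plaster cast of a jaw: base 60 mm (x) x 50 mm (y), 16 mm high, with the tooth arch on top (28 mm high overall; the arch stands up to 6 mm inside the base's y edges). 0.15 kg. At the start it lies on top of the tray, over the pockets. Origin: its middle, 13 mm above its underside, z up.
- cast_b_mid (a point): Pinkish lilac plaster cast, otherwise the same as the cream one.
- casebox: Fixed blue open case box, 180 mm (x) x 130 mm (y) outside, 50 mm high, walls and floor 5 mm. Origin: centre of its underside. Two casts fit in it side by side along x.
- modeltable (a joint): Reading of the rotary model table in rad (0 to 2.09 = 0 to 120 degrees): the angle of the scale at the red index line. It grows as the table is turned clockwise seen from above; it turns with light friction (0.06 N m) and stays where it is left.
- table_grip (a point): Middle of the rotary model table's black grip bar: 50 mm long (x), 14 mm wide (y), 28 mm high, on the turning axis; this point 14 mm below its top, 36 mm above the bench. It stands on an aluminium disc 104 mm across (top 22 mm above the bench) that turns on a fixed round grey foot. x, y turn with the disc; at reading 0 the bar points at the index line.
- stand: The model table's fixed grey foot, 130 mm across, 12 mm high, with the red index line on its rim at -x. Origin: centre of its underside. The disc's scale has a tick every 10 degrees, 0 to 120: zero is thick and green, those at 30, 60, 90 and 120 are long, with one, two, three and four dots; between them short ticks.
- jar_mid (a point): Bystander: amber jar, 44 mm across, 55 mm high; origin at its centre.
- impression_mid (a point): Bystander: orange impression tray with a blue handle, about 95 x 50 mm, 16 mm high; origin at the middle of its plate.
- wax_mid (a point): Bystander: red wax block 60 x 40 x 20 mm; origin at its centre.
- bowl_mid (a point): Bystander: green mixing bowl, 76 mm across, 45 mm high; origin at its centre.
- bur_mid (a point): Bystander: aluminium bur block 70 x 35 mm, 41 mm high with its burs; origin 11 mm above its underside.

How it is judged:
On the way, in this order (a step that is already met when the one before it is completed fails the run):
1. the casts stand upright on the floor of the case box, let go (x of cast_a_mid in the frame of casebox between -0.065 and 0.065 m and y of cast_a_mid in the frame of casebox between -0.045 and 0.045 m and z of each of cast_a_mid, cast_b_mid in the frame of casebox below 0.023 m and angle between each of cast_a_mid, cast_b_mid's own z axis and vertical below 0.15 rad and x of cast_b_mid in the frame of casebox between -0.065 and 0.065 m and y of cast_b_mid in the frame of casebox between -0.045 and 0.045 m and contact force between each of cast_a, cast_b and the fingers below 0.3 N), for 0.2 s.
2. every instrument present lies fully home in its own pocket, let go (distance between knife_grip and pocket_knife below 0.006 m and angle between the x axis of knife_grip and the x axis of pocket_knife, either way round below 0.07 rad and distance between spatula_grip and pocket_spatula below 0.006 m and angle between the x axis of spatula_grip and the x axis of pocket_spatula, either way round below 0.07 rad and distance between caliper_grip and pocket_caliper below 0.006 m and angle between the x axis of caliper_grip and the x axis of pocket_caliper, either way round below 0.07 rad and distance between mallet_grip and pocket_mallet below 0.006 m and angle between the x axis of mallet_grip and the x axis of pocket_mallet, either way round below 0.07 rad and contact force between each of knife, spatula, caliper, mallet and the fingers below 0.3 N), for 0.2 s.
3. the model table reads 70 degrees, within 3 (value of joint modeltable between 1.17 and 1.274 rad), for 0.2 s.
At the end, for the whole second after the job is handed in: Casts upright (0.15 rad) on the floor of the case box; every instrument in its own pocket, grip point within 6 mm of its seated place and length within 0.07 rad of the pocket's; model table at 70 degrees (1.222 rad) within 3 (0.052 rad); all at rest. Absent instruments are passed over (all of step 3 and x of cast_a_mid in the frame of casebox between -0.065 and 0.065 m and y of cast_a_mid in the frame of casebox between -0.045 and 0.045 m and z of each of cast_a_mid, cast_b_mid in the frame of casebox below 0.023 m and angle between each of cast_a_mid, cast_b_mid's own z axis and vertical below 0.15 rad and x of cast_b_mid in the frame of casebox between -0.065 and 0.065 m and y of cast_b_mid in the frame of casebox between -0.045 and 0.045 m and distance between knife_grip and pocket_knife below 0.006 m and angle between the x axis of knife_grip and the x axis of pocket_knife, either way round below 0.07 rad and distance between spatula_grip and pocket_spatula below 0.006 m and angle between the x axis of spatula_grip and the x axis of pocket_spatula, either way round below 0.07 rad and distance between caliper_grip and pocket_caliper below 0.006 m and angle between the x axis of caliper_grip and the x axis of pocket_caliper, either way round below 0.07 rad and distance between mallet_grip and pocket_mallet below 0.006 m and angle between the x axis of mallet_grip and the x axis of pocket_mallet, either way round below 0.07 rad and linear speed of each of knife, spatula, caliper, mallet, cast_a, cast_b below 0.02 m/s and velocity of joint modeltable between -0.02 and 0.02 rad/s); the robot touches nothing.
It fails at once if the jar is pushed more than 40 mm (distance of jar_mid from where it was at the start of the episode above 0.04 m).
It fails at once if the impression is pushed more than 40 mm (distance of impression_mid from where it was at the start of the episode above 0.04 m).
It fails at once if the waxblock is pushed more than 40 mm (distance of wax_mid from where it was at the start of the episode above 0.04 m).
It fails at once if the bowl is pushed more than 40 mm (distance of bowl_mid from where it was at the start of the episode above 0.04 m).
It fails at once if the burblock is pushed more than 40 mm (distance of bur_mid from where it was at the start of the episode above 0.04 m).
Of knife, spatula, caliper, mallet only 3 to 4 are there at a start; the rules pass over those that are not, and their reading is None.
At some moment in a run one of knife, spatula, caliper, mallet may be knocked a few centimetres aside while the robot is not near it.
Once in a run the grip may slacken for a moment while it holds something.
It also fails if it takes over 208 s, if anything falls off the work surface, if the arm or the gripper's body presses on something with over 40 N, if the wrist force passes 120 N, or if a joint passes its speed limit or range.

## Working session

There is one attempt and no reset: what is moved stays moved. The work goes in short steps, Python scripts to look and compute and a tool call to move; the robot and the scene stay as the last step left them, time stands still between calls to the robot, and variables do not carry over. Pictures are saved under pics/ and viewed, about 12 in all and at most 16, crops included, and the job is handed in when it is done.

Besides the shell and the picture viewer there is one more tool, called after "Request:" in YAML: its name, and indented under it one key for each argument. apply_moves: Moves the arm, as the interface text tells. Its arguments: {"type":"object","properties":{"deltas":{"type":"array","items":{"type":"array","items":{"type":"number"}}},"squeeze":{"type":"number"}},"required":["deltas"]}

```bash
ls; mkdir -p pics
python3 - <<'E'
from workcell import status, vision, job, bot
import cv2
print(status.read_state()); print(bot.tcp_to_grasp)
for n in ("top","scene","wrist"):
    im=vision.read_camera(n); cv2.imwrite(f"pics/{n}0.png",im[:,:,::-1]); print(n,vision.get_calibration(n))
E
```

```text
pics
{'time': 0.0, 'q': array([ 1.17108758e+00,  2.64747731e-01,  1.60538371e+00,  3.58633039e-05,
        1.27369152e+00, -3.69304343e-02]), 'joint_vel': array([ 0.00080261, -0.00096528, -0.00018559,  0.00062059,  0.00255431,
       -0.00159372]), 'joint_torque': array([ 7.59643876e-05, -5.15105617e+01, -3.67312074e+01,  2.71631834e-04,
        1.29949237e-02, -2.22421484e-06]), 'tool_pos': array([0.2392639 , 0.63038843, 0.22996044]), 'tcp_rot': array([-0.56665387, -3.08953896,  0.00340797]), 'wrist_force': array([-0.78015217, -0.24947952, -0.34432302]), 'torque': array([ 0.02735587,  0.02096327, -0.01226123]), 'width': 1.0012196303553709}
-0.0187
top {'fov_y': 46.94746488428776, 'cx': 324.08917414802534, 'cy': 190.83429823478417, 'R': array([[-6.49658807e-04, -9.99699950e-01,  2.44864684e-02],
       [-9.97273132e-01, -1.15931589e-03, -7.37899513e-02],
       [ 7.37961982e-02, -2.44676353e-02, -9.96973147e-01]]), 't': array([7.84240236e-04, 5.52020478e-01, 1.16571882e+00])}
scene {'fov_y': 44.54877914015137, 'cx': 314.293494317338, 'cy': 207.4848804581256, 'R': array([[-0.79158288,  0.61100226, -0.00853146],
       [ 0.31723182,  0.39897616, -0.8603383 ],
       [-0.5222648 , -0.68373552, -0.50965206]]), 't': array([ 0.43025917, -0.1195131 ,  1.58383224])}
wrist {'fov_y': 63.49350581201988, 'cx': 317.1727928874046, 'cy': 200.4697952908094, 'tool_from_camera': array([[-1.98130522e-05, -9.63797083e-01, -2.66636800e-01,
         6.80651949e-02],
       [ 9.99999838e-01,  1.32806136e-04, -5.54354148e-04,
        -4.63760623e-04],
       [ 5.69695914e-04, -2.66636767e-01,  9.63796923e-01,
        -1.41446338e-01],
       [ 0.00000000e+00,  0.00000000e+00,  0.00000000e+00,
         1.00000000e+00]])}
```

View pics/top0.png

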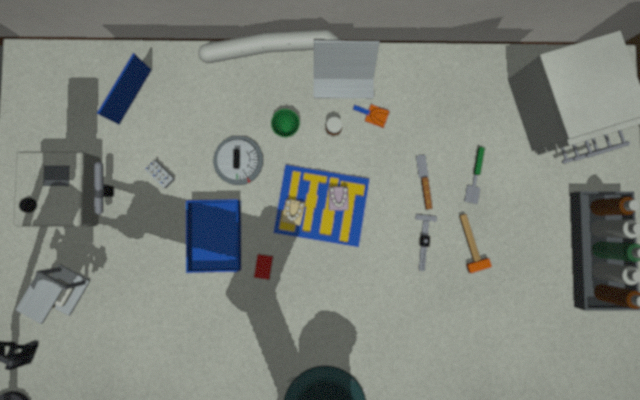

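View pics/scene0.png

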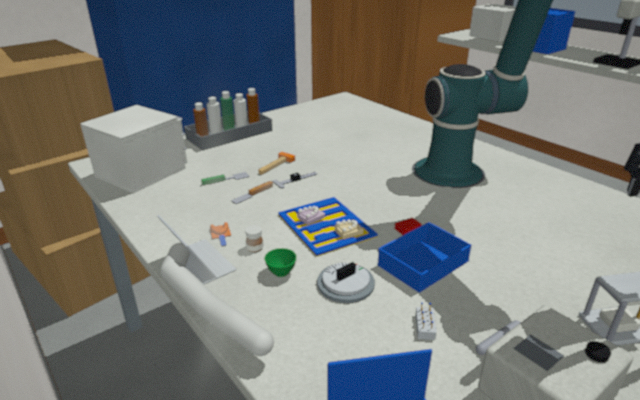

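```bash
cat > h.py <<'E'
from workcell import status, vision, job, bot
import cv2, numpy as np
from scipy.spatial.transform import Rotation as Ro
def pose():
    s=status.read_state(); return s["tool_pos"],Ro.from_rotvec(s["tcp_rot"]).as_matrix()
def snap(cam,name=None):
    """picture + camera (R,t world->cam, f, cx, cy) at its moment"""
    p,R=pose(); im=vision.read_camera(cam); c=vision.get_calibration(cam)
    if cam=="wrist":
        T=c["tool_from_camera"]; Rwc=R@T[:3,:3]; o=R@T[:3,3]+p; Rc,t=Rwc.T,-Rwc.T@o
    else: Rc,t=c["R"],c["t"]
    K=dict(R=Rc,t=t,f=200/np.tan(np.radians(c["fov_y"]/2)),cx=c["cx"],cy=c["cy"])
    if name: cv2.imwrite(f"pics/{name}.png",im[:,:,::-1])
    return im,K
def pix(K,uv,z):
    """pixel(s) -> world xy on plane z"""
    uv=np.atleast_2d(np.asarray(uv,float)); d=np.c_[(uv[:,0]-K["cx"])/K["f"],(uv[:,1]-K["cy"])/K["f"],np.ones(len(uv))]@K["R"]
    o=-K["R"].T@K["t"]; return (o+d*((z-o[2])/d[:,2])[:,None])[:,:2]
def proj(K,X):
    c=np.atleast_2d(X)@K["R"].T+K["t"]; return np.c_[c[:,0]/c[:,2]*K["f"]+K["cx"],c[:,1]/c[:,2]*K["f"]+K["cy"]]
def mask(im,lo,hi):
    m=cv2.inRange(cv2.cvtColor(im,cv2.COLOR_RGB2HSV),lo,hi); return cv2.morphologyEx(m,cv2.MORPH_OPEN,np.ones((2,2)))
def blobs(m,amin=30):
    cs=cv2.findContours(m,cv2.RETR_EXTERNAL,cv2.CHAIN_APPROX_NONE)[0]
    return sorted([c.reshape(-1,2) for c in cs if cv2.contourArea(c)>amin],key=lambda c:-cv2.contourArea(c.reshape(-1,1,2)))
def rect(P):
    """min-area rect of world pts: centre, long, short, angle of long axis (deg)"""
    c,(a,b),_=r=cv2.minAreaRect(np.float32(P*1000)); B=cv2.boxPoints(r); e=B[1]-B[0];g=B[2]-B[1]
    l=e if np.hypot(*e)>np.hypot(*g) else g
    return np.round(c,1),round(max(a,b),1),round(min(a,b),1),round(np.degrees(np.arctan2(l[1],l[0]))%180,1)
def go(x,y,z,ydeg=None,xdeg=None):
    """delta (tool axes) to TCP at xyz, tool down, jaw axis (tool y) along world angle ydeg (mod 180), nearest; or keep"""
    p,R=pose(); cur=np.degrees(np.arctan2(R[1,1],R[0,1]))
    a=cur if ydeg is None else cur+((ydeg-cur+90)%180-90)
    if xdeg is not None: a=xdeg+90*0+ -90*-1
    a=np.radians(a); Y=np.array([np.cos(a),np.sin(a),0]); Z=np.array([0,0,-1.]); X=np.cross(Y,Z)
    D=R.T@np.c_[X,Y,Z]
    print("delta",np.round(R.T@(np.array([x,y,z])-p),4),np.round(Ro.from_matrix(D).as_rotvec(),4),"jaw now",round(cur,1),"->",round(np.degrees(a),1))
def st():
    s=status.read_state(); print("t",round(s["time"],2),"tcp",np.round(s["tool_pos"],4),"F",np.round(s["wrist_force"],1),"w",round(s["width"],3),"q",np.round(s["q"],2))
E
python3 - <<'E'
from h import *
im,K=snap("top")
def show(n,lo,hi,z,box,amin=20):
    m=mask(im,lo,hi); k=np.zeros_like(m); x0,y0,x1,y1=box; k[y0:y1,x0:x1]=m[y0:y1,x0:x1]
    for c in blobs(k,amin)[:3]: print(n,rect(pix(K,c,z)))
show("tray",(100,120,60),(130,255,255),.010,(265,155,380,260),500)
show("box",(100,120,40),(130,255,255),.05,(175,190,250,285),500)
show("wax",(0,120,60),(8,255,255),.02,(240,240,285,290))
show("bowl",(50,120,30),(85,255,255),.045,(260,95,310,145))
show("imp",(5,150,100),(18,255,255),.01,(350,95,400,135))
for n,uv,z in [("casta",(294,211),.028),("castb",(338,197),.028),("table",(237,158),.05),("standc",(238,161),.012),("jar",(334,123),.055),("bur",(160,172),.03),
 ("knife",[(420,155),(430,207)],.01),("spat",[(481,147),(472,201)],.01),("cal",[(427,214),(422,269)],.01),("mal",[(462,213),(480,267)],.015)]:
    print(n,np.round(pix(K,uv,z),3).tolist())
st(); go(.42,.02,.30)
E
```

```text
tray (array([513.3,   5.2]), 219.9, 177.3, np.float32(80.5))
box (array([436.4, 276.1]), 176.6, 131.3, np.float32(0.7))
wax (array([357.4, 153.7]), 56.9, 36.6, np.float32(170.4))
bowl (array([721.9,  98.3]), 66.1, 64.5, np.float32(90.3))
imp (array([ 749.7, -140.7]), 49.7, 44.9, np.float32(69.4))
casta [[0.5, 0.078]]
castb [[0.536, -0.034]]
table [[0.632, 0.22]]
standc [[0.63, 0.224]]
jar [[0.722, -0.023]]
bur [[0.599, 0.418]]
knife [[0.647, -0.251], [0.511, -0.275]]
spat [[0.669, -0.414], [0.527, -0.386]]
cal [[0.493, -0.267], [0.351, -0.252]]
mal [[0.495, -0.357], [0.356, -0.401]]
t 0.2 tcp [0.2394 0.6306 0.2304] F [-0.2 -0.2  0.3] w 0.999 q [ 1.17  0.26  1.6   0.    1.27 -0.04]
delta [-0.3856 -0.5069 -0.0689] [-0.0015 -0.0001 -0.    ] jaw now 69.2 -> 69.2
```

```bash
sed -i '/xdeg is not None/d;s/,xdeg=None//' h.py
python3 - <<'E'
from h import *
go(.485,.06,.22,80.5)
E
```

```text
delta [-0.4321 -0.4463  0.011 ] [-0.0015 -0.0002 -0.197 ] jaw now 69.2 -> 80.5
```

Request:
apply_moves:
  deltas:
    - [-0.216,-0.223,0.005,0,0,0,0]
    - [-0.216,-0.223,0.005,0,0,0,0]
    - [-0.216,-0.223,0.005,0,0,0,0]
    - [-0.216,-0.223,0.005,0,0,0,0]
    - [-0.216,-0.223,0.005,0,0,0,0]
    - [-0.216,-0.223,0.005,0,0,0,0]
    - [-0.216,-0.223,0.005,0,0,0,0]
    - [-0.216,-0.223,0.005,0,0,0,0]

```text
time: 0.87
tool_pos: [0.3631, 0.3418, 0.2259]
tcp_rot: [0.57, 3.089, -0.003]
wrist_force: [-0.3, -0.0, -0.2]
width: 1.002
```

Request:
apply_moves:
  deltas:
    - [-0.216,-0.223,0.005,0,0,-0.197,0]
    - [-0.216,-0.223,0.005,0,0,-0.197,0]
    - [-0.216,-0.223,0.005,0,0,-0.197,0]
    - [-0.216,-0.223,0.005,0,0,-0.197,0]
    - [-0.216,-0.223,0.005,0,0,-0.197,0]
    - [-0.216,-0.223,0.005,0,0,-0.197,0]
    - [-0.216,-0.223,0.005,0,0,-0.197,0]
    - [-0.216,-0.223,0.005,0,0,-0.197,0]

```text
time: 1.53
tool_pos: [0.4861, 0.0571, 0.2214]
tcp_rot: [0.263, 3.13, -0.002]
wrist_force: [-0.1, 0.5, -0.8]
width: 1.001
```

Run:
```python
from h import *
im,K=snap("wrist","w1"); np.savez("w1.npz",im=im,**K); st(); go(.485,.06,.22,80.5)
```

```text
t 1.58 tcp [0.4873 0.0549 0.2213] F [ 2.2 -2.8  0.7] w 0.999 q [ 0.06 -0.08  2.   -0.    1.22 -1.34]
delta [0.0031 0.0046 0.0013] [-0.0032  0.0023 -0.0035] jaw now 80.3 -> 80.5
```

View pics/w1.png

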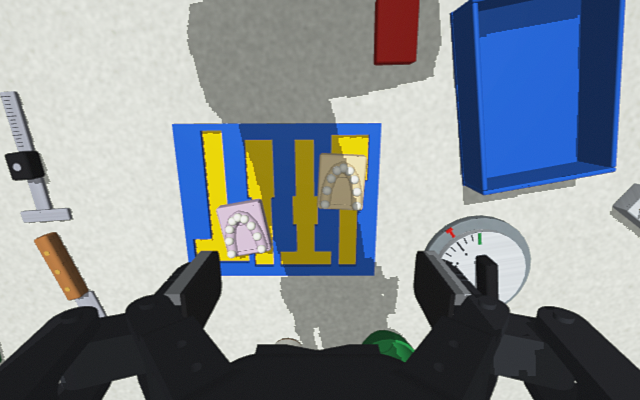

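Run:
```python
from h import *
d=dict(np.load("w1.npz")); im=d["im"]; K=d
hsv=cv2.cvtColor(im,cv2.COLOR_RGB2HSV)
print([hsv[v,u].tolist() for u,v in [(340,160),(355,200),(230,212),(262,240),(300,180),(260,150),(180,130),(360,145)]])
def b(lo,hi,box):
    m=mask(im,lo,hi); k=np.zeros_like(m); x0,y0,x1,y1=box; k[y0:y1,x0:x1]=m[y0:y1,x0:x1]; return k
t=blobs(b((105,120,40),(130,255,255),(165,115,400,285)))[0]
r=rect(pix(K,t,.010)); print("tray",r)
c=blobs(b((105,80,30),(130,255,255),(445,0,640,195)))[0]
print("box",rect(pix(K,c,.05)))
for n,lo,hi,box in [("a",(8,30,60),(24,130,255),(310,140,376,215)),("b",(130,8,60),(179,90,255),(210,190,280,265))]:
    c=np.vstack(blobs(cv2.morphologyEx(b(lo,hi,box),cv2.MORPH_CLOSE,np.ones((9,9))),100)[:1]); print(n,c.min(0),c.max(0),[rect(pix(K,c,z)) for z in (.026,.018)])
# pockets: yellow rows centre lines
```

```text
[[22, 70, 157], [21, 76, 151], [150, 21, 218], [152, 26, 196], [26, 233, 154], [26, 234, 155], [109, 207, 218], [27, 244, 236]]
tray (array([513.6,   8.8]), 222.3, 179.6, np.float32(80.6))
box (array([437.8, 270.7]), 177.1, 148.0, np.float32(1.2))
a [318 154] [367 210] [(array([496. ,  81.6]), 60.3, 49.1, np.float32(166.9)), (array([497.9,  81.9]), 61.8, 50.3, np.float32(166.9))]
b [218 200] [271 256] [(array([530. , -32.1]), 60.8, 49.9, np.float32(0.6)), (array([532.7, -34.5]), 62.2, 51.1, np.float32(0.6))]
```

Run:
```python
from h import *
go(.497,.0817,.010,76.9)
```

```text
delta [-0.0046  0.0287  0.2113] [-0.0031  0.0024  0.0593] jaw now 80.3 -> 76.9
```

Request:
apply_moves:
  deltas:
    - [-0.0046,0.0287,0.04,-0.003,0.002,0.059,0]
    - [-0.0046,0.0287,0.08,-0.003,0.002,0.059,0]
    - [-0.0046,0.0287,0.12,-0.003,0.002,0.059,0]
    - [-0.0046,0.0287,0.15,-0.003,0.002,0.059,0]
    - [-0.0046,0.0287,0.18,-0.003,0.002,0.059,0]
    - [-0.0046,0.0287,0.2,-0.003,0.002,0.059,0]
    - [-0.0046,0.0287,0.211,-0.003,0.002,0.059,0]
    - [-0.0046,0.0287,0.211,-0.003,0.002,0.059,0.2]
  squeeze: 50

```text
time: 2.25
tool_pos: [0.4917, 0.0882, 0.0075]
tcp_rot: [-0.351, -3.114, -0.003]
wrist_force: [-0.3, 0.1, -0.6]
width: 0.889
```

Request:
apply_moves:
  deltas:
    - [0,0,0,0,0,0,0.5]
    - [0,0,0,0,0,0,0.7]
    - [0,0,0,0,0,0,0.7]
    - [0,0,0,0,0,0,0.7]
    - [0,0,0,0,0,0,0.7]
    - [0,0,0,0,0,0,0.7]
    - [0,0,0,0,0,0,0.7]

```text
time: 2.83
tool_pos: [0.4965, 0.0886, 0.0124]
tcp_rot: [0.352, 3.12, 0.007]
wrist_force: [-0.3, 1.0, 6.0]
width: 0.574
```

Request:
apply_moves:
  deltas:
    - [0,0,-0.02,0,0,0,0.7]
    - [0,0,-0.04,0,0,0,0.7]
    - [0,0,-0.07,0,0,0,0.7]
    - [0,0,-0.1,0,0,0,0.7]
    - [0,0,-0.12,0,0,0,0.7]
    - [0,0,-0.12,0,0,0,0.7]

```text
time: 3.33
tool_pos: [0.4985, 0.0885, 0.1359]
tcp_rot: [0.351, 3.114, 0.009]
wrist_force: [-0.1, 0.4, -0.5]
width: 0.567
```

Run:
```python
from h import *
im,K=snap("wrist","w2"); st(); go(.477,.278,.13,91)
```

```text
t 3.38 tcp [0.497  0.0883 0.1333] F [ 0.4  0.5 -1.8] w 0.569 q [ 0.12  0.02  2.07  0.    1.04 -1.22]
delta [0.0618 0.1805 0.004 ] [ 0.0048  0.0049 -0.2422] jaw now 77.1 -> 91.0
```

View pics/w2.png

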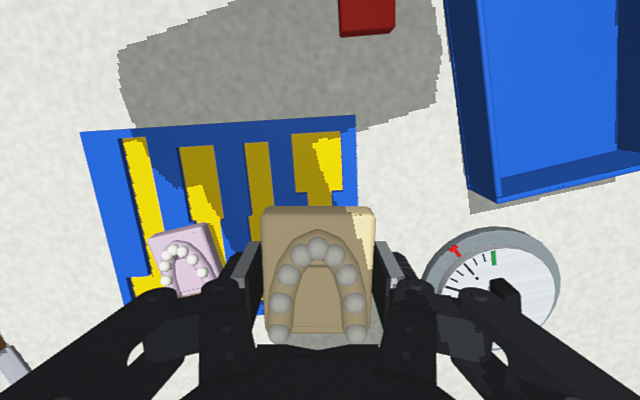

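Request:
apply_moves:
  deltas:
    - [0.012,0.036,-0.005,0.0,0.0,-0.08,0.7]
    - [0.024,0.072,-0.005,0,0,-0.16,0.7]
    - [0.036,0.108,-0.005,0.005,0.005,-0.242,0.7]
    - [0.048,0.144,0,0.005,0.005,-0.242,0.7]
    - [0.0604,0.179,0.004,0.005,0.005,-0.242,0.7]
    - [0.0604,0.179,0.004,0.005,0.005,-0.242,0.7]
    - [0.0604,0.179,0.004,0.005,0.005,-0.242,0.7]
    - [0.0604,0.179,0.004,0.005,0.005,-0.242,0.7]

```text
time: 4.05
tool_pos: [0.4742, 0.2752, 0.125]
tcp_rot: [0.029, -3.132, 0.005]
wrist_force: [0.0, -0.8, -1.4]
width: 0.571
```

Run:
```python
from h import *
im,K=snap("wrist","w3"); st(); go(.478,.276,.010,91)
m=mask(im,(100,80,30),(130,255,255)); c=blobs(m)[0]
im2,K2=snap("top","t3")
```

```text
t 4.1 tcp [0.4747 0.2747 0.1255] F [ 0.6  0.1 -1.5] w 0.57 q [ 0.48  0.12  1.98  0.    1.05 -1.11]
delta [-0.0044  0.0015  0.1154] [-0.0026 -0.0092 -0.0004] jaw now 91.0 -> 91.0
```

View pics/w3.png

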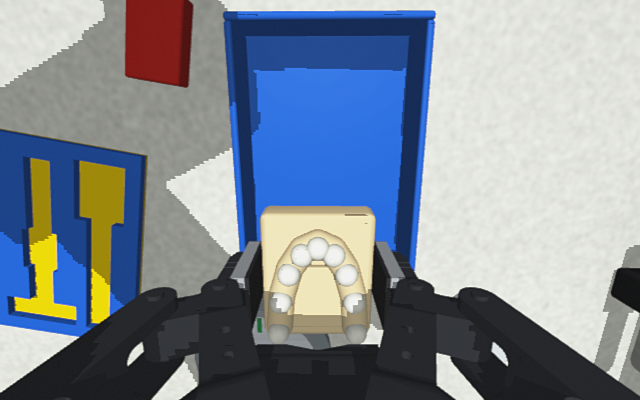

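Run:
```python
from h import *
im=cv2.imread("pics/w3.png")[:,:,::-1]
im2,K=snap("wrist"); st()
print(np.round(pix(K,[(225,14),(435,14),(225,11),(435,11),(233,130),(427,130)],.05),4))
im,K=snap("top"); 
m=mask(im,(100,120,30),(130,255,255)); m[:, :175]=0;m[:,250:]=0;m[:180]=0;m[290:]=0
c=blobs(m,500)[0]; print(rect(pix(K,c,.05)),rect(pix(K,c,.0)))
```

```text
t 4.2 tcp [0.4754 0.2745 0.1263] F [-0.8 -0.2 -1. ] w 0.568 q [ 0.48  0.12  1.98  0.    1.05 -1.11]
[[0.3505 0.2162]
 [0.3486 0.3431]
 [0.3489 0.2163]
 [0.3469 0.3429]
 [0.4191 0.2175]
 [0.417  0.3454]]
(array([436.9, 255.6]), 175.4, 95.2, np.float32(3.4)) (array([435.7, 265.4]), 183.0, 99.4, np.float32(3.4))
```

Request:
apply_moves:
  deltas:
    - [-0.003,0.0055,0.03,0,0,0,0.7]
    - [-0.003,0.0055,0.06,0,-0.005,0,0.7]
    - [-0.003,0.0055,0.085,0,-0.009,0,0.7]
    - [-0.003,0.0055,0.1,0,-0.009,0,0.7]
    - [-0.003,0.0055,0.11,0,-0.009,0,0.7]
    - [-0.003,0.0055,0.116,0,-0.009,0,0.7]
    - [-0.003,0.0055,0.116,0,-0.009,0,0.7]
    - [-0.003,0.0055,0.116,0,-0.009,0,0.7]

```text
time: 4.92
tool_pos: [0.4786, 0.2813, 0.0117]
tcp_rot: [-0.026, 3.138, -0.001]
wrist_force: [-0.2, -0.5, -1.4]
width: 0.57
```

Request:
apply_moves:
  deltas:
    - [0,0,0,0,0,0,0.3]
    - [0,0,0,0,0,0,0.22]
    - [0,0,0,0,0,0,0.22]
    - [0,0,0,0,0,0,0.22]
    - [0,0,-0.03,0,0,0,0.22]
    - [0,0,-0.06,0,0,0,0.22]
    - [0,0,-0.1,0,0,0,0.22]
    - [0,0,-0.13,0,0,0,0.0]

```text
time: 5.58
tool_pos: [0.4779, 0.2818, 0.1438]
tcp_rot: [-0.027, 3.138, -0.0]
wrist_force: [0.9, 0.9, 0.1]
width: 0.898
```

Run:
```python
from h import *
st(); go(.535,-.035,.15,90.6)
```

```text
t 5.58 tcp [0.4779 0.2818 0.1438] F [0.9 0.9 0.1] w 0.898 q [ 0.49  0.11  1.96 -0.    1.07 -1.1 ]
delta [-0.0516 -0.3177 -0.006 ] [-0.0001  0.0039  0.0069] jaw now 91.0 -> 90.6
```

Request:
apply_moves:
  deltas:
    - [-0.045,-0.315,-0.02,0,0.004,0.007,0]
    - [-0.045,-0.315,-0.02,0,0.004,0.007,0]
    - [-0.045,-0.315,-0.02,0,0.004,0.007,0]
    - [-0.045,-0.315,-0.02,0,0.004,0.007,0]
    - [-0.045,-0.315,-0.02,0,0.004,0.007,0]
    - [-0.045,-0.315,-0.02,0,0.004,0.007,0]
    - [-0.045,-0.315,-0.02,0,0.004,0.007,0]
    - [-0.045,-0.315,-0.02,0,0.004,0.007,0]

```text
time: 6.25
tool_pos: [0.5284, -0.0361, 0.1624]
tcp_rot: [-0.014, 3.141, -0.004]
wrist_force: [0.3, 0.0, 0.5]
width: 1.002
```

Request:
apply_moves:
  deltas:
    - [0,0,0,0,0,0,0]
    - [0,0,0,0,0,0,0]
    - [0,0,0,0,0,0,0]
    - [0,0,0,0,0,0,0]

```text
time: 6.58
tool_pos: [0.5275, -0.0315, 0.1612]
tcp_rot: [0.018, -3.139, 0.001]
wrist_force: [-0.5, -0.1, 0.7]
width: 0.997
```

Run:
```python
from h import *
im,K=snap("wrist","w4"); st()
m=cv2.morphologyEx(mask(im,(130,8,60),(179,90,255)),cv2.MORPH_CLOSE,np.ones((9,9))); c=blobs(m,300)
for k in c[:3]: print(k.min(0),k.max(0),rect(pix(K,k,.026)))
t=blobs(mask(im,(105,120,40),(130,255,255)),500)
for k in t[:3]: print(k.min(0),k.max(0),rect(pix(K,k,.01)))
go(.535,-.035,.010,90.6)
```

```text
t 6.63 tcp [ 0.5274 -0.0314  0.1611] F [ 0.8 -1.  -0.6] w 1.002 q [-0.11  0.04  1.99 -0.    1.11 -1.69]
[287 162] [342 226] (array([530.3, -33.9]), 58.3, 48.6, np.float32(0.7))
[231  46] [508 272] (array([513.5,   8.6]), 222.7, 179.3, np.float32(80.6))
[580   0] [639 202] (array([458.4, 221.2]), 177.2, 52.9, np.float32(15.4))
delta [-0.0079 -0.0036  0.1511] [-0.0006 -0.0024  0.0015] jaw now 90.7 -> 90.6
```

View pics/w4.png

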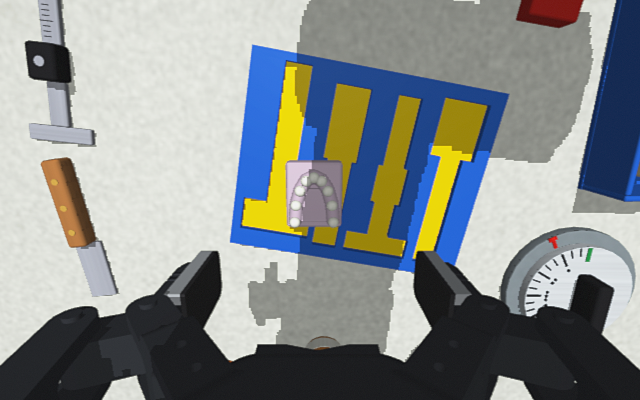

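Request:
apply_moves:
  deltas:
    - [-0.004,-0.0026,0.04,0,-0.002,0,0]
    - [-0.004,-0.0026,0.08,0,-0.002,0,0]
    - [-0.004,-0.0026,0.115,0,-0.002,0,0]
    - [-0.004,-0.0026,0.135,0,-0.002,0,0]
    - [-0.004,-0.0026,0.147,0,-0.002,0,0]
    - [-0.004,-0.0026,0.15,0,-0.002,0,0.2]
    - [-0.004,-0.0026,0.15,0,-0.002,0,0.5]
    - [-0.004,-0.0026,0.15,0,-0.002,0,0.7]

```text
time: 7.3
tool_pos: [0.5331, -0.0351, 0.0127]
tcp_rot: [-0.017, 3.139, -0.002]
wrist_force: [-0.4, 0.3, -0.6]
width: 0.604
```

Request:
apply_moves:
  deltas:
    - [0,0,0,0,0,0,0.7]
    - [0,0,0,0,0,0,0.7]
    - [0,0,0,0,0,0,0.7]
    - [0,0,0,0,0,0,0.7]
    - [0,0,0,0,0,0,0.7]
    - [0,0,-0.03,0,0,0,0.7]
    - [0,0,-0.07,0,0,0,0.7]
    - [0,0,-0.11,0,0,0,0.7]

```text
time: 7.97
tool_pos: [0.5295, -0.0352, 0.121]
tcp_rot: [0.016, -3.137, 0.001]
wrist_force: [1.2, 0.5, -1.2]
width: 0.567
```

Request:
apply_moves:
  deltas:
    - [0,0,-0.005,0,0,0,0.7]
    - [0,0,-0.01,0,0,0,0.7]
    - [0,0,-0.01,0,0,0,0.7]
    - [0,0,-0.01,0,0,0,0.7]

```text
time: 8.3
tool_pos: [0.5302, -0.0352, 0.1299]
tcp_rot: [0.016, -3.139, 0.001]
wrist_force: [-0.3, -0.3, -1.8]
width: 0.568
```

Run:
```python
from h import *
st(); go(.399,.279,.13,91)
```

```text
t 8.3 tcp [ 0.5302 -0.0352  0.1299] F [-0.3 -0.3 -1.8] w 0.568 q [-0.11  0.08  2.01 -0.    1.05 -1.69]
delta [ 1.280e-01  3.155e-01 -1.000e-04] [-0.0007 -0.0024 -0.0074] jaw now 90.6 -> 91.0
```

Request:
apply_moves:
  deltas:
    - [0.064,0.158,-0.005,0,0,0,0.7]
    - [0.064,0.158,-0.005,0,0,0,0.7]
    - [0.064,0.158,-0.005,0,0,0,0.7]
    - [0.064,0.158,-0.005,0,0,0,0.7]
    - [0.09,0.2,-0.005,0,0,0,0.7]
    - [0.104,0.237,-0.005,0,0,0,0.7]
    - [0.117,0.276,-0.005,0,0,-0.007,0.7]
    - [0.128,0.3155,-0.005,0,-0.002,-0.007,0.7]

```text
time: 8.97
tool_pos: [0.3994, 0.2715, 0.1333]
tcp_rot: [0.027, -3.139, 0.006]
wrist_force: [1.5, -0.2, -2.0]
width: 0.567
```

Request:
apply_moves:
  deltas:
    - [0,0,0,0,0,0,0.7]
    - [0,0,0,0,0,0,0.7]
    - [0,0,0,0,0,0,0.7]
    - [0,0,0,0,0,0,0.7]

```text
time: 9.3
tool_pos: [0.4021, 0.2697, 0.1345]
tcp_rot: [0.026, -3.141, 0.005]
wrist_force: [-0.8, -0.9, -2.1]
width: 0.566
```

Run:
```python
from h import *
snap("wrist","w5"); st(); go(.399,.280,.010,91)
```

```text
t 9.35 tcp [0.4025 0.2696 0.1348] F [-0.2  0.4 -1.6] w 0.567 q [ 0.54 -0.01  2.1  -0.    1.05 -1.04]
delta [0.0033 0.0108 0.1248] [-0.0025  0.0002 -0.002 ] jaw now 90.9 -> 91.0
```

View pics/w5.png

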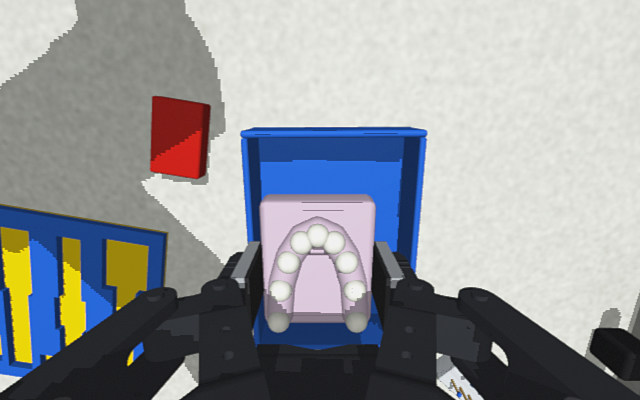

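Request:
apply_moves:
  deltas:
    - [0.0033,0.0108,0.0,0,0,0,0.7]
    - [0.0033,0.0108,0.04,0,0,0,0.7]
    - [0.0033,0.0108,0.08,0,0,0,0.7]
    - [0.0033,0.0108,0.1,0,0,0,0.7]
    - [0.0033,0.0108,0.115,0,0,0,0.7]
    - [0.0033,0.0108,0.124,0,0,0,0.7]
    - [0.0033,0.0108,0.124,0,0,0,0.7]
    - [0.0033,0.0108,0.124,0,0,0,0.7]

```text
time: 10.02
tool_pos: [0.3998, 0.2816, 0.0121]
tcp_rot: [-0.025, 3.14, -0.002]
wrist_force: [0.3, 0.5, -1.0]
width: 0.571
```

Request:
apply_moves:
  deltas:
    - [0,0,0,0,0,0,0.3]
    - [0,0,0,0,0,0,0.22]
    - [0,0,0,0,0,0,0.22]
    - [0,0,0,0,0,0,0.22]
    - [0,0,-0.03,0,0,0,0.22]
    - [0,0,-0.06,0,0,0,0.22]
    - [0,0,-0.1,0,0,0,0.22]
    - [0,0,-0.13,0,0,0,0.0]

```text
time: 10.68
tool_pos: [0.3996, 0.2823, 0.145]
tcp_rot: [-0.027, 3.137, 0.0]
wrist_force: [1.1, -0.9, 0.4]
width: 0.902
```

Run:
```python
from h import *
snap("wrist","w6"); st(); go(.45,-.32,.25,80.6)
```

```text
t 10.73 tcp [0.4034 0.2848 0.1515] F [1.1 1.1 2.9] w 0.977 q [ 0.57 -0.02  2.08 -0.    1.07 -1.02]
delta [-0.0374 -0.6049 -0.1015] [0.007  0.0128 0.1815] jaw now 91.0 -> 80.6
```

View pics/w6.png

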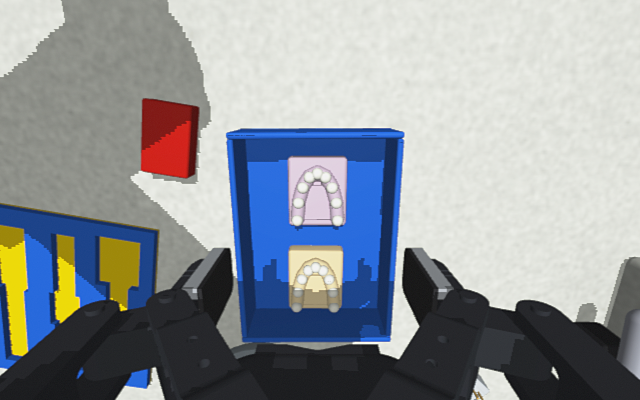

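Run:
```python
from h import *
st(); go(.48,.0087,.20,80.6)
```

```text
t 10.73 tcp [0.4034 0.2848 0.1515] F [1.1 1.1 2.9] w 0.977 q [ 0.57 -0.02  2.08 -0.    1.07 -1.02]
delta [-0.0724 -0.2771 -0.0491] [0.007  0.0128 0.1815] jaw now 91.0 -> 80.6
```

Request:
apply_moves:
  deltas:
    - [-0.0724,-0.277,-0.049,0.007,0.007,0.18,0]
    - [-0.0724,-0.277,-0.049,0.007,0.007,0.18,0]
    - [-0.0724,-0.277,-0.049,0.007,0.007,0.18,0]
    - [-0.0724,-0.277,-0.049,0.007,0.007,0.18,0]
    - [-0.0724,-0.277,-0.049,0.007,0.007,0.18,0]
    - [-0.0724,-0.277,-0.049,0.007,0.007,0.18,0]
    - [-0.0724,-0.277,-0.049,0.007,0.007,0.18,0]
    - [-0.0724,-0.277,-0.049,0.007,0.007,0.18,0]

```text
time: 11.4
tool_pos: [0.4791, 0.0002, 0.1939]
tcp_rot: [0.264, 3.129, -0.017]
wrist_force: [-0.9, -0.4, 0.9]
width: 1.0
```

Request:
apply_moves:
  deltas:
    - [0,0,0,0,0,0,0]
    - [0,0,0,0,0,0,0]
    - [0,0,0,0,0,0,0]
    - [0,0,0,0,0,0,0]
    - [0,0,0,0,0,0,0]

```text
time: 11.82
tool_pos: [0.4757, 0.0076, 0.191]
tcp_rot: [-0.251, -3.126, 0.012]
wrist_force: [-0.0, -0.5, -1.1]
width: 0.999
```

Run:
```python
from h import *
im,K=snap("wrist","w7"); st()
t=blobs(mask(im,(105,120,40),(130,255,255)),500)[0]
T=t if 1 else 0; tb=rect(pix(K,T,.01)); print(tb)
a=np.radians(tb[3]-90); c=tb[0]/1000; e=np.array([np.cos(a),np.sin(a)]); n=np.array([-e[1],e[0]])
m=cv2.inRange(cv2.cvtColor(im,cv2.COLOR_RGB2HSV),(20,150,60),(35,255,255)); m=cv2.morphologyEx(m,cv2.MORPH_OPEN,np.ones((3,3)))
for k in blobs(m,300)[:5]:
    P=(pix(K,k,.003)-c)*1000; X=P@e; Y=P@n
    print("pocket x[%.1f %.1f] y[%.1f %.1f]"%(X.min(),X.max(),Y.min(),Y.max()))
    for x in range(-75,80,10):
        s=abs(X-x)<1.5
        if s.sum()>1: print("  x%d: %.1f..%.1f"%(x,Y[s].min(),Y[s].max()),end="")
    print()
go(.45,-.32,.25,80.6)
```

```text
t 11.87 tcp [0.4758 0.0075 0.1911] F [ 0.4  0.5 -0.2] w 1.002 q [-0.03 -0.08  2.06 -0.01  1.17 -1.44]
(array([513.5,   8.6]), 222.3, 179.7, np.float32(80.6))
pocket x[-81.9 71.5] y[-104.3 -41.2]
  x-75: -83.3..-62.0  x-65: -82.9..-62.4  x-55: -82.4..-62.8  x-45: -82.9..-62.1  x-35: -82.4..-62.5  x-25: -82.9..-62.8  x-15: -82.4..-62.2  x-5: -82.9..-62.5  x5: -82.4..-62.9  x15: -82.9..-62.2  x25: -82.3..-62.6  x35: -82.8..-62.9  x45: -103.3..-41.2  x55: -103.9..-41.3  x65: -103.5..-41.5
pocket x[-77.5 76.3] y[59.0 98.4]
  x-75: 59.0..98.3  x-65: 59.5..98.2  x-55: 59.2..98.0  x-45: 59.7..97.9  x-35: 59.2..97.8  x-25: 69.3..88.1  x-15: 69.8..87.9  x-5: 69.4..87.6  x5: 70.0..88.4  x15: 69.6..88.1  x25: 70.2..87.7  x35: 69.7..88.4  x45: 69.3..88.1  x55: 69.9..87.8  x65: 69.4..88.3  x75: 70.0..88.1
pocket x[-72.2 75.9] y[-36.9 -7.1]
  x-65: -35.9..-7.4  x-55: -36.1..-7.4  x-45: -36.3..-7.3  x-35: -36.5..-7.3  x-25: -36.6..-7.2  x-15: -36.8..-7.2  x-5: -32.7..-11.4  x5: -32.8..-11.4  x15: -31.9..-11.3  x25: -32.1..-11.3  x35: -32.2..-11.3  x45: -32.3..-11.3  x55: -32.5..-11.3  x65: -32.6..-11.2  x75: -32.7..-11.2
pocket x[-72.4 76.6] y[-1.2 57.6]
  x-65: 19.0..37.3  x-55: 19.2..37.7  x-45: 18.5..38.1  x-35: 18.7..37.5  x-25: 19.0..37.9  x-15: 19.2..38.2  x-5: 15.2..41.9  x5: 14.4..42.2  x15: 14.6..41.6  x25: 14.8..40.9  x35: 19.4..37.0  x45: 18.5..37.4  x55: 18.8..37.7  x65: -1.1..57.2  x75: -1.1..57.6
delta [-0.0266 -0.3279 -0.0564] [-0.0082 -0.0047  0.0036] jaw now 80.8 -> 80.6
```

View pics/w7.png

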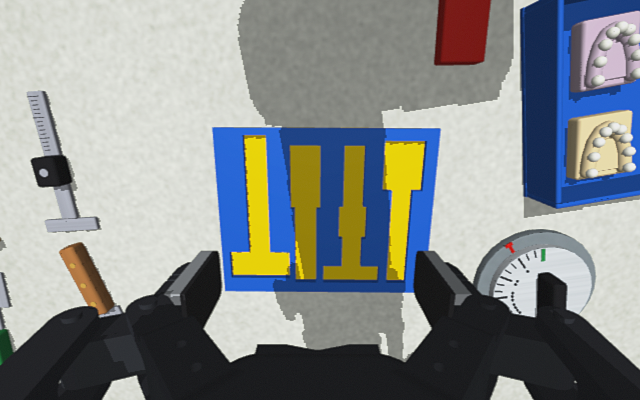

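Request:
apply_moves:
  deltas:
    - [-0.025,-0.308,-0.04,-0.008,-0.005,0,0]
    - [-0.025,-0.308,-0.04,-0.008,-0.005,0,0]
    - [-0.025,-0.308,-0.04,-0.008,-0.005,0,0]
    - [-0.025,-0.308,-0.04,-0.008,-0.005,0,0]
    - [-0.025,-0.308,-0.04,-0.008,-0.005,0,0]
    - [-0.025,-0.308,-0.04,-0.008,-0.005,0,0]
    - [-0.025,-0.308,-0.04,-0.008,-0.005,0,0]
    - [-0.025,-0.308,-0.04,-0.008,-0.005,0,0]

```text
time: 12.53
tool_pos: [0.4512, -0.3052, 0.2347]
tcp_rot: [0.257, 3.129, -0.005]
wrist_force: [0.7, 0.0, 0.7]
width: 0.997
```

Request:
apply_moves:
  deltas:
    - [0,0,0,0,0,0,0]
    - [0,0,0,0,0,0,0]
    - [0,0,0,0,0,0,0]
    - [0,0,0,0,0,0,0]
    - [0,0,0,0,0,0,0]

```text
time: 12.95
tool_pos: [0.4513, -0.2998, 0.2335]
tcp_rot: [0.252, 3.131, 0.001]
wrist_force: [0.1, 0.3, -0.3]
width: 0.998
```

```bash
cat >> h.py <<'E'
def pocket(n):
    a=np.radians(-9.4); x,y=dict(mallet=(14.8,-72.6),knife=(7.35,-21.9),caliper=(7.6,28.2),spatula=(11.4,78.8))[n]
    return np.array([.5135,.0086])+np.array([np.cos(a)*x-np.sin(a)*y,np.sin(a)*x+np.cos(a)*y])/1000
E
python3 - <<'E'
from h import *
im,K=snap("wrist","w8"); np.savez("w8.npz",im=im,**K); st()
for n in ("mallet","knife","caliper","spatula"): print(n,np.round(pocket(n),4))
for n,lo,hi,z in [("knife",(5,60,60),(18,200,235),.018),("orange",(5,200,120),(18,255,255),.022),("pale",(15,60,130),(26,160,255),.018),("green",(50,120,30),(85,255,255),.018),("black",(0,0,0),(179,90,45),.02)]:
    m=cv2.morphologyEx(mask(im,lo,hi),cv2.MORPH_CLOSE,np.ones((7,7))); m[290:]=0
    for k in blobs(m,120)[:3]: print(n,k.min(0),k.max(0),rect(pix(K,k,z)))
E
```

```text
t 13.0 tcp [ 0.4514 -0.2999  0.2336] F [ 0.1  0.3 -0.2] w 0.998 q [-0.63  0.01  1.89  0.    1.24 -2.04]
mallet [ 0.5162 -0.0654]
knife [ 0.5172 -0.0142]
caliper [0.5256 0.0352]
spatula [0.5376 0.0845]
knife [212 115] [278 216] (array([ 430.4, -374.5]), 124.3, 20.8, np.float32(17.3))
knife [343 210] [372 277] (array([ 543.5, -266.2]), 87.9, 17.3, np.float32(7.6))
orange [185  83] [241 125] (array([ 359.9, -396.4]), 58.2, 23.0, np.float32(106.6))
pale [214 114] [278 216] (array([ 431.2, -375.8]), 122.4, 16.9, np.float32(16.6))
black [  0 137] [ 63 289] (array([ 449. , -657.5]), 186.4, 53.4, np.float32(180.0))
black [415 252] [451 289] (array([ 591. , -179.1]), 49.5, 46.0, np.float32(170.8))
black [186 253] [221 289] (array([ 546.6, -457. ]), 48.2, 44.4, np.float32(170.8))
```

View pics/w8.png

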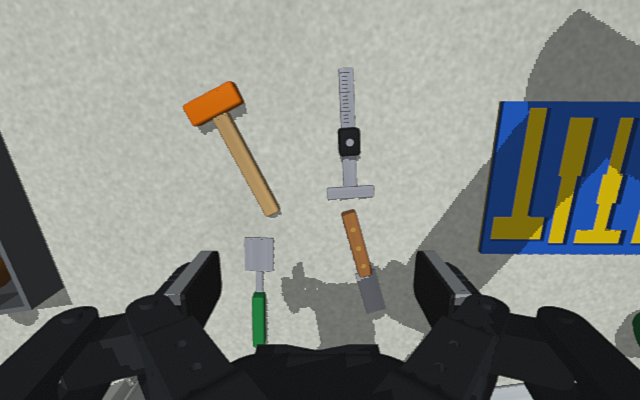

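Run:
```python
from h import *
K=dict(np.load("w8.npz")); im=K["im"]
A,B,C1,C2=pix(K,[(346,69),(350.5,198),(348.5,142),(348.5,142)],.006); C=pix(K,[(349,142)],.02)[0]
u=(B-A)/np.linalg.norm(B-A); print("len",np.linalg.norm(B-A),"ang",np.degrees(np.arctan2(u[1],u[0])),"grip",A+u*.078,"carr",C,"lat",(C-A)@[-u[1],u[0]])
hsv=cv2.cvtColor(im,cv2.COLOR_RGB2HSV); m=cv2.inRange(hsv[:,:,2],0,75); m[:120]=0;m[165:]=0;m[:,:330]=0;m[:,368:]=0
k=blobs(m,100)[0]; print(k.min(0),k.max(0),rect(pix(K,k,.02)))
# beam edges: bright profile rows
g=cv2.cvtColor(im,cv2.COLOR_RGB2GRAY)
go(.425,-.26,.008,83.5)
```

```text
len 0.14242812312346198 ang -5.709272978886086 grip [ 0.42396198 -0.25991634] carr [ 0.42148515 -0.26044046] lat -0.0007679163166409096
[338 127] [359 156] (array([ 421. , -260.9]), 30.9, 22.8, np.float32(172.8))
delta [0.0325 0.0352 0.2256] [ 0.0002  0.0005 -0.0473] jaw now 80.8 -> 83.5
```

Request:
apply_moves:
  deltas:
    - [0.035,0.0345,0.02,0,0,-0.047,0.2]
    - [0.035,0.0345,0.06,0,0,-0.047,0.2]
    - [0.035,0.0345,0.1,0,0,-0.047,0.3]
    - [0.035,0.0345,0.14,0,0,-0.047,0.4]
    - [0.035,0.0345,0.18,0,0,-0.047,0.4]
    - [0.035,0.0345,0.21,0,0,-0.047,0.4]
    - [0.035,0.0345,0.2256,0,0,-0.047,0.4]
    - [0.035,0.0345,0.2256,0,0,-0.047,0.4]
  squeeze: 50

```text
time: 13.67
tool_pos: [0.4189, -0.2584, 0.0039]
tcp_rot: [-0.179, -3.13, -0.007]
wrist_force: [-0.7, 0.6, 0.0]
width: 0.597
```

Request:
apply_moves:
  deltas:
    - [0,0,0,0,0,0,0.4]
    - [0,0,0,0,0,0,0.7]
    - [0,0,0,0,0,0,0.9]
    - [0,0,0,0,0,0,0.9]
    - [0,0,0,0,0,0,0.9]
    - [0,0,0,0,0,0,0.9]
    - [0,0,0,0,0,0,0.9]

```text
time: 14.25
tool_pos: [0.4245, -0.2629, 0.0106]
tcp_rot: [0.182, 3.131, -0.004]
wrist_force: [0.7, 1.2, 7.5]
width: 0.26
```

Request:
apply_moves:
  deltas:
    - [0,0,-0.02,0,0,0,0.9]
    - [0,0,-0.05,0,0,0,0.9]
    - [0,0,-0.08,0,0,0,0.9]
    - [0,0,-0.08,0,0,0,0.9]
    - [0,0,-0.08,0,0,0,0.9]
    - [0,0,-0.08,0,0,0,0.9]

```text
time: 14.75
tool_pos: [0.4221, -0.2617, 0.0883]
tcp_rot: [0.182, 3.135, -0.001]
wrist_force: [0.5, 0.2, -2.0]
width: 0.261
```

Run:
```python
from h import *
im,K=snap("wrist","w9"); np.savez("w9.npz",im=im,**K); st()
p,R=pose(); print(proj(K,[p,p+R@[0,0,-.01]])); go(*pocket("caliper"),.09,80.6)
```

```text
t 14.8 tcp [ 0.4214 -0.2612  0.0873] F [-0.1 -0.1 -2.2] w 0.259 q [-0.61  0.07  2.12  0.    0.96 -2.06]
[[318.76833789 256.78055849]
 [318.83919006 266.46290454]]
delta [-0.0692  0.3064 -0.0026] [ 0.0005 -0.0006  0.0482] jaw now 83.4 -> 80.6
```

View pics/w9.png

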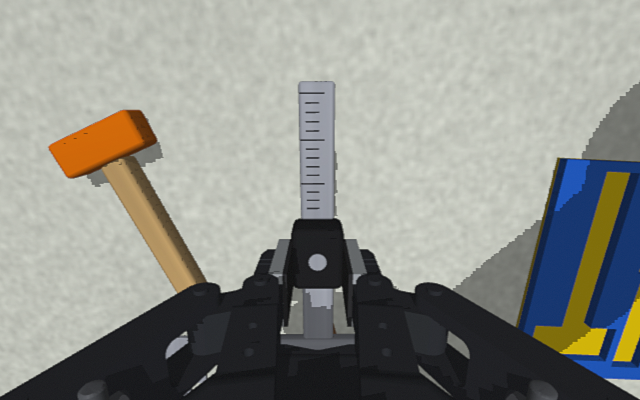

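```bash
cat >> h.py <<'E'
def rel(K,uv,dz,p,R):
    """pixel -> tool-frame xy (mm) at height tcp+dz"""
    P=pix(K,uv,p[2]+dz); return np.round(((np.c_[P,np.full(len(P),p[2]+dz)]-p)@R)[:,:2]*1000,1)
E
python3 - <<'E'
from h import *
K=dict(np.load("w9.npz")); p,R=pose()
p=np.array([.4214,-.2612,.0873])
print(rel(K,[(318,262),(318,220)],.010,p,R), rel(K,[(317,81)],-.003,p,R)); st()
E
```

```text
[[ 2.2 -0.4]
 [22.1 -0.4]] [[79.7 -0.8]]
t 14.8 tcp [ 0.4214 -0.2612  0.0873] F [-0.1 -0.1 -2.2] w 0.259 q [-0.61  0.07  2.12  0.    0.96 -2.06]
```

Request:
apply_moves:
  deltas:
    - [-0.015,0.04,-0.003,0,0,0.048,0.9]
    - [-0.03,0.08,-0.003,0,0,0.048,0.9]
    - [-0.045,0.12,-0.003,0,0,0.048,0.9]
    - [-0.055,0.16,-0.003,0,0,0.048,0.9]
    - [-0.065,0.2,-0.003,0,0,0.048,0.9]
    - [-0.071,0.24,-0.003,0,0,0.048,0.9]
    - [-0.071,0.28,-0.003,0,0,0.048,0.9]
    - [-0.071,0.3064,-0.003,0,0,0.048,0.9]

```text
time: 15.47
tool_pos: [0.5272, 0.0378, 0.0892]
tcp_rot: [-0.255, -3.129, -0.001]
wrist_force: [0.9, -0.1, -1.6]
width: 0.262
```

Request:
apply_moves:
  deltas:
    - [0,0,0,0,0,0,0.9]
    - [0,0,0,0,0,0,0.9]
    - [0,0,0,0,0,0,0.9]
    - [0,0,0,0,0,0,0.9]
    - [0,0,0,0,0,0,0.9]
    - [0,0,0,0,0,0,0.9]

```text
time: 15.97
tool_pos: [0.528, 0.0332, 0.0909]
tcp_rot: [0.26, 3.13, -0.001]
wrist_force: [0.1, -0.3, -1.5]
width: 0.26
```

Run:
```python
from h import *
st(); go(.5277,.0352,.0145,80.6)
```

```text
t 15.97 tcp [0.528  0.0332 0.0909] F [ 0.1 -0.3 -1.5] w 0.26 q [ 0.02  0.12  2.05 -0.    0.97 -1.39]
delta [0.0007 0.0019 0.0764] [-0.0004  0.0005 -0.0016] jaw now 80.5 -> 80.6
```

Request:
apply_moves:
  deltas:
    - [0.0007,0.0019,0.03,0,0,0,0.9]
    - [0.0007,0.0019,0.055,0,0,0,0.9]
    - [0.0007,0.0019,0.062,0,0,0,0.9]
    - [0.0007,0.0019,0.066,0,0,0,0.9]
    - [0.0007,0.0019,0.07,0,0,0,0.9]
    - [0.0007,0.0019,0.074,0,0,0,0.9]
    - [0.0007,0.0019,0.0765,0,0,0,0.9]
    - [0.0007,0.0019,0.0765,0,0,0,0.9]

```text
time: 16.63
tool_pos: [0.5285, 0.0363, 0.0151]
tcp_rot: [0.257, 3.129, -0.0]
wrist_force: [-0.6, -0.2, -0.5]
width: 0.263
```

Run:
```python
from h import *
im,K=snap("wrist","w10"); np.savez("w10.npz",im=im,**K); st()
```

```text
t 16.68 tcp [0.5285 0.0364 0.0153] F [-0.6  0.2 -1.9] w 0.263 q [ 0.02  0.23  2.09 -0.    0.82 -1.38]
```

View pics/w10.png

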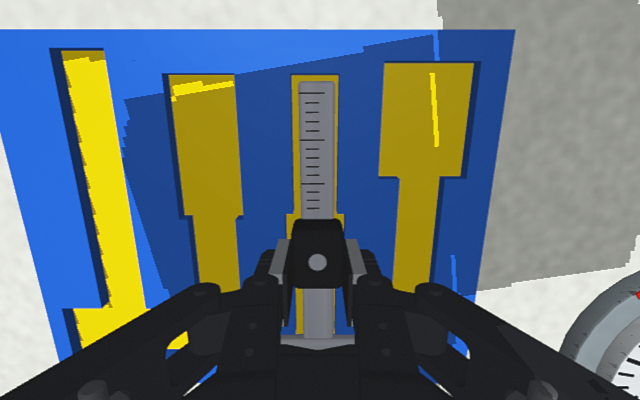

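Request:
apply_moves:
  deltas:
    - [0,-0.001,0.0015,0,0,0,0.9]
    - [0,-0.001,0.0015,0,0,0,0.6]
    - [0,-0.001,0.0015,0,0,0,0.5]
    - [0,-0.001,0.0015,0,0,0,0.5]
    - [0,-0.001,0.0015,0,0,0,0.5]
    - [0,-0.001,-0.03,0,0,0,0.5]
    - [0,-0.001,-0.06,0,0,0,0.5]
    - [0,-0.001,-0.1,0,0,0,0.3]

```text
time: 17.35
tool_pos: [0.5253, 0.0354, 0.1133]
tcp_rot: [-0.257, -3.126, 0.001]
wrist_force: [0.2, 1.2, 0.4]
width: 0.628
```

Request:
apply_moves:
  deltas:
    - [0,0,-0.02,0,0,0,0.3]
    - [0,0,-0.02,0,0,0,0.3]
    - [0,0,-0.02,0,0,0,0.3]
    - [0,0,-0.02,0,0,0,0.3]

```text
time: 17.68
tool_pos: [0.527, 0.0354, 0.134]
tcp_rot: [-0.257, -3.131, 0.001]
wrist_force: [0.1, -0.4, -0.7]
width: 0.698
```

Run:
```python
from h import *
im,K=snap("wrist","w11"); np.savez("w11.npz",im=im,**K); st()
# sideways margins of beam in pocket, tray frame, along x=-60..-20
hsv=cv2.cvtColor(im,cv2.COLOR_RGB2HSV); c=np.array([.5135,.0086]); a=np.radians(-9.4); e=np.array([np.cos(a),np.sin(a)]); n=np.array([-e[1],e[0]])
for x in (-60,-45,-30):
    Y=np.arange(12,45,.5); P=c+e*x/1000+n*Y[:,None]/1000
    uv=np.round(proj(K,np.c_[P,np.full(len(P),.006)])).astype(int); s=hsv[uv[:,1],uv[:,0]]
    print(x,"".join("y" if 20<h<35 and S>130 else "b" if 100<h<130 and S>130 else "." for h,S,V in s))
Z=np.arange(-90,-50,.5); P=c+e*Z[:,None]/1000+n*.0282
uv=np.round(proj(K,np.c_[P,np.full(len(P),.006)])).astype(int); s=hsv[uv[:,1],uv[:,0]]
print("end","".join("y" if 20<h<35 and S>130 else "b" if 100<h<130 and S>130 else "." for h,S,V in s))
go(.60,-.39,.2,79)
```

```text
t 17.73 tcp [0.5264 0.0354 0.1331] F [-0.3  0.4 -0.7] w 0.702 q [ 0.02  0.07  2.02 -0.    1.05 -1.39]
-60 bbbbbbbbbbb.yyyy................................yyyyy.bbbbbbbbbbbb
-45 bbbbbbbbbb..yyyyy...............................yyyyy.bbbbbbbbbbbb
-30 bbbbbbbbbb..yyyyy...............................yyyyy..bbbbbbbbbbb
end bbbbbbbbbbbbbbbbbbbbbbbbbbbbbbbb..yyyyyy........................................
delta [-0.1419 -0.4077 -0.0668] [-0.0008 -0.0018  0.0282] jaw now 80.6 -> 79.0
```

Request:
apply_moves:
  deltas:
    - [-0.07,-0.2,-0.067,0,0,0,0]
    - [-0.07,-0.2,-0.067,0,0,0,0]
    - [-0.07,-0.2,-0.067,0,0,0,0]
    - [-0.07,-0.2,-0.067,0,0,0,0]
    - [-0.07,-0.2,-0.067,0,0,0,0]
    - [-0.07,-0.2,-0.067,0,0,0,0]
    - [-0.07,-0.2,-0.067,0,0,0,0]

```text
time: 18.32
tool_pos: [0.5644, -0.1767, 0.2013]
tcp_rot: [0.263, 3.13, -0.002]
wrist_force: [0.6, 0.3, 0.2]
width: 1.002
```

Request:
apply_moves:
  deltas:
    - [-0.072,-0.2077,0,0,0,0.028,0]
    - [-0.072,-0.2077,0,0,0,0.028,0]
    - [-0.072,-0.2077,0,0,0,0.028,0]
    - [-0.072,-0.2077,0,0,0,0.028,0]
    - [-0.072,-0.2077,0,0,0,0.028,0]
    - [-0.072,-0.2077,0,0,0,0.028,0]
    - [-0.072,-0.2077,0,0,0,0.028,0]
    - [-0.072,-0.2077,0,0,0,0.028,0]

```text
time: 18.98
tool_pos: [0.6004, -0.3883, 0.1992]
tcp_rot: [-0.302, -3.124, -0.005]
wrist_force: [0.0, -0.2, -0.4]
width: 0.996
```

Request:
apply_moves:
  deltas:
    - [0,0,0,0,0,0,0]
    - [0,0,0,0,0,0,0]
    - [0,0,0,0,0,0,0]
    - [0,0,0,0,0,0,0]

```text
time: 19.32
tool_pos: [0.6015, -0.3885, 0.2022]
tcp_rot: [0.298, 3.126, -0.0]
wrist_force: [0.1, -0.2, 0.9]
width: 1.001
```

Run:
```python
from h import *
im,K=snap("wrist","w12"); np.savez("w12.npz",im=im,**K); st()
for n,lo,hi,z in [("green",(50,120,30),(85,255,255),.018),("brown",(5,60,60),(18,200,235),.018)]:
    for k in blobs(mask(im,lo,hi),120)[:3]: print(n,k.min(0),k.max(0),rect(pix(K,k,z)))
```

```text
t 19.37 tcp [ 0.6015 -0.3888  0.2023] F [ 0.5  0.5 -0.5] w 0.999 q [-0.61  0.36  1.54  0.    1.25 -1.99]
green [300 175] [313 242] (array([ 630.6, -406. ]), 73.8, 13.6, np.float32(168.9))
brown [412  55] [447 144] (array([ 546.4, -267.5]), 83.7, 18.8, np.float32(8.0))
brown [287   0] [332  60] (array([ 463.2, -367.9]), 61.9, 17.7, np.float32(16.4))
```

View pics/w12.png

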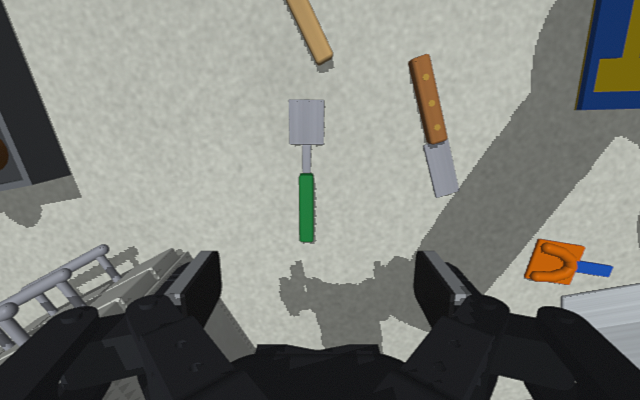

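Run:
```python
from h import *
go(.6056,-.4011,.009,78.9)
```

```text
delta [-0.0061 -0.0113  0.1933] [-0.0002  0.0013  0.0032] jaw now 79.1 -> 78.9
```

Request:
apply_moves:
  deltas:
    - [-0.006,-0.0113,0.04,0,0.001,0.003,0.3]
    - [-0.006,-0.0113,0.08,0,0.001,0.003,0.4]
    - [-0.006,-0.0113,0.12,0,0.001,0.003,0.4]
    - [-0.006,-0.0113,0.15,0,0.001,0.003,0.4]
    - [-0.006,-0.0113,0.175,0,0.001,0.003,0.4]
    - [-0.006,-0.0113,0.188,0,0.001,0.003,0.4]
    - [-0.006,-0.0113,0.193,0,0.001,0.003,0.4]
    - [-0.006,-0.0113,0.193,0,0.001,0.003,0.4]

```text
time: 20.03
tool_pos: [0.6047, -0.4017, 0.008]
tcp_rot: [-0.305, -3.125, -0.001]
wrist_force: [0.0, 0.5, 0.7]
width: 0.599
```

Request:
apply_moves:
  deltas:
    - [0,0,0,0,0,0,0.4]
    - [0,0,0,0,0,0,0.7]
    - [0,0,0,0,0,0,0.95]
    - [0,0,0,0,0,0,0.95]
    - [0,0,0,0,0,0,0.95]
    - [0,0,0,0,0,0,0.95]
    - [0,0,0,0,0,0,0.95]

```text
time: 20.62
tool_pos: [0.6065, -0.4032, 0.0114]
tcp_rot: [0.305, 3.124, -0.003]
wrist_force: [-0.9, 1.0, 5.7]
width: 0.163
```

Request:
apply_moves:
  deltas:
    - [0,0,-0.02,0,0,0,0.95]
    - [0,0,-0.05,0,0,0,0.95]
    - [0,0,-0.08,0,0,0,0.95]
    - [0,0,-0.08,0,0,0,0.95]
    - [0,0,-0.08,0,0,0,0.95]
    - [0,0,-0.08,0,0,0,0.95]
    - [0,0,-0.08,0,0,0,0.95]
    - [0,0,-0.08,0,0,0,0.95]

```text
time: 21.28
tool_pos: [0.6038, -0.4013, 0.0865]
tcp_rot: [-0.305, -3.123, -0.003]
wrist_force: [-0.2, -0.5, -0.9]
width: 0.167
```

```bash
cat >> h.py <<'E'
def held(col,z0):
    """held tool's coloured part in the tool frame (mm); z0 = its top above tcp"""
    p,R=pose(); im,K=snap("wrist"); m=mask(im,*col); m[330:]=0
    for k in blobs(m,150)[:3]:
        r=rel(K,k,z0,p,R); print(k.min(0),k.max(0),"tool-x %.1f..%.1f y %.1f..%.1f"%(r[:,0].min(),r[:,0].max(),r[:,1].min(),r[:,1].max()),rect(r/1000))
    return im,K,p,R
E
python3 - <<'E'
from h import *
st(); im,K,p,R=held(((50,120,30),(85,255,255)),.009)
g=im.copy(); cv2.imwrite("pics/w13.png",g[:,:,::-1])
# blade tip / edges: print gray column profile at tip
X=np.arange(60,110,1.); P=p+R@np.c_[X/1000,0*X,0*X+.006].T.T[0]*0
Q=np.array([p+R@np.array([x/1000,0,.005]) for x in X]); uv=np.round(proj(K,Q)).astype(int)
print([(int(x),int(im[v,u].mean())) for x,(u,v) in zip(X,uv) if 0<=v<400])
for x in (60,75):
  Y=np.arange(-26,27,2); Q=np.array([p+R@np.array([x/1000,y/1000,.005]) for y in Y]); uv=np.round(proj(K,Q)).astype(int); print(x,[(int(y),int(im[v,u].mean())) for y,(u,v) in zip(Y,uv) if 0<=v<400])
go(*pocket("spatula"),.09,80.6)
E
```

```text
t 21.28 tcp [ 0.6038 -0.4013  0.0865] F [-0.2 -0.5 -0.9] w 0.167 q [-0.62  0.47  1.61 -0.    1.07 -2.  ]
[302 230] [334 329] tool-x -32.1..18.1 y -7.5..7.4 (array([-7. , -0.1]), 50.2, 14.9, np.float32(0.0))
[(60, 154), (61, 154), (62, 155), (63, 154), (64, 155), (65, 155), (66, 155), (67, 155), (68, 156), (69, 155), (70, 156), (71, 156), (72, 156), (73, 157), (74, 158), (75, 157), (76, 157), (77, 158), (78, 158), (79, 158), (80, 157), (81, 158), (82, 158), (83, 159), (84, 159), (85, 159), (86, 158), (87, 153), (88, 182), (89, 179), (90, 182), (91, 185), (92, 182), (93, 182), (94, 183), (95, 185), (96, 185), (97, 183), (98, 181), (99, 183), (100, 185), (101, 190), (102, 189), (103, 183), (104, 181), (105, 179), (106, 182), (107, 185), (108, 186), (109, 165)]
60 [(-26, 184), (-24, 182), (-22, 191), (-20, 189), (-18, 173), (-16, 156), (-14, 155), (-12, 159), (-10, 161), (-8, 157), (-6, 156), (-4, 154), (-2, 154), (0, 154), (2, 155), (4, 157), (6, 158), (8, 162), (10, 158), (12, 156), (14, 157), (16, 158), (18, 189), (20, 194), (22, 192), (24, 185), (26, 182)]
75 [(-26, 181), (-24, 184), (-22, 192), (-20, 191), (-18, 187), (-16, 159), (-14, 158), (-12, 162), (-10, 164), (-8, 159), (-6, 159), (-4, 157), (-2, 156), (0, 157), (2, 157), (4, 160), (6, 160), (8, 164), (10, 161), (12, 160), (14, 159), (16, 159), (18, 189), (20, 188), (22, 187), (24, 189), (26, 190)]
delta [ 0.1592  0.4639 -0.0022] [ 0.0013 -0.0033 -0.0307] jaw now 78.8 -> 80.6
```

Request:
apply_moves:
  deltas:
    - [0.013,0.038,-0.005,0,0,0,0.95]
    - [0.026,0.076,-0.005,0,0,0,0.95]
    - [0.039,0.114,-0.005,0,0,0,0.95]
    - [0.052,0.152,-0.005,0,0,0,0.95]
    - [0.065,0.19,-0.005,0,0,0,0.95]
    - [0.08,0.232,-0.005,0,0,0,0.95]
    - [0.08,0.232,-0.005,0,0,0,0.95]
    - [0.08,0.232,-0.005,0,0,0,0.95]

```text
time: 22.0
tool_pos: [0.5704, -0.1565, 0.0928]
tcp_rot: [-0.299, -3.125, -0.001]
wrist_force: [0.2, -0.3, -0.4]
width: 0.161
```

Request:
apply_moves:
  deltas:
    - [0.013,0.038,0,0,0,-0.01,0.95]
    - [0.026,0.076,0,0,0,-0.02,0.95]
    - [0.039,0.114,0,0,0,-0.03,0.95]
    - [0.052,0.152,0,0,0,-0.03,0.95]
    - [0.065,0.19,0,0,0,-0.03,0.95]
    - [0.079,0.232,0,0,0,-0.03,0.95]
    - [0.079,0.232,0,0,0,-0.03,0.95]
    - [0.079,0.232,0,0,0,-0.03,0.95]

```text
time: 22.67
tool_pos: [0.5394, 0.0848, 0.0936]
tcp_rot: [0.253, 3.131, -0.001]
wrist_force: [0.4, 0.2, -1.4]
width: 0.166
```

Request:
apply_moves:
  deltas:
    - [0,0,0,0,0,0,0.95]
    - [0,0,0,0,0,0,0.95]
    - [0,0,0,0,0,0,0.95]
    - [0,0,0,0,0,0,0.95]
    - [0,0,0,0,0,0,0.95]

```text
time: 23.08
tool_pos: [0.5392, 0.0825, 0.0938]
tcp_rot: [-0.262, -3.131, 0.0]
wrist_force: [-0.3, -0.1, -0.8]
width: 0.167
```

Run:
```python
from h import *
st(); held(((50,120,30),(85,255,255)),.009); go(*pocket("spatula"),.0145,80.6)
```

```text
t 23.08 tcp [0.5392 0.0825 0.0938] F [-0.3 -0.1 -0.8] w 0.167 q [ 0.11  0.15  2.01 -0.    0.98 -1.3 ]
[302 230] [334 329] tool-x -32.2..18.2 y -7.5..7.4 (array([-7. , -0.1]), 50.4, 14.9, np.float32(0.0))
delta [0.0019 0.0015 0.0793] [-0.0003  0.     -0.0024] jaw now 80.5 -> 80.6
```

Request:
apply_moves:
  deltas:
    - [0.0017,0.001,0.03,0,0,-0.002,0.95]
    - [0.0017,0.001,0.055,0,0,-0.002,0.95]
    - [0.0017,0.001,0.064,0,0,-0.002,0.95]
    - [0.0017,0.001,0.068,0,0,-0.002,0.95]
    - [0.0017,0.001,0.072,0,0,-0.002,0.95]
    - [0.0017,0.001,0.076,0,0,-0.002,0.95]
    - [0.0017,0.001,0.079,0,0,-0.002,0.95]
    - [0.0017,0.001,0.079,0,0,-0.002,0.95]

```text
time: 23.8
tool_pos: [0.538, 0.0851, 0.0152]
tcp_rot: [0.255, 3.13, 0.0]
wrist_force: [-0.1, -0.4, -0.5]
width: 0.164
```

```bash
cat >> h.py <<'E'
def strip(im,K,xs,y0,y1,z=.008):
    hsv=cv2.cvtColor(im,cv2.COLOR_RGB2HSV); c=np.array([.5135,.0086]); a=np.radians(-9.4); e=np.array([np.cos(a),np.sin(a)]); n=np.array([-e[1],e[0]])
    f=lambda P:"".join("-" if not(0<=u<640 and 0<=v<400) else "y" if 20<hsv[v,u,0]<35 and hsv[v,u,1]>130 else "b" if 100<hsv[v,u,0]<130 and hsv[v,u,1]>130 else "." for u,v in np.round(proj(K,np.c_[P,np.full(len(P),z)])).astype(int))
    for x in xs: print("x",x,f(c+e*x/1000+n*np.arange(y0,y1,.5)[:,None]/1000))
    for y in ((y0+y1)/2,): print("end-",f(c+e*np.arange(-90,-50,.5)[:,None]/1000+n*y/1000)); print("end+",f(c+e*np.arange(50,90,.5)[:,None]/1000+n*y/1000))
E
python3 - <<'E'
from h import *
st(); im,K=snap("wrist","w14"); strip(im,K,(-65,-55,-45),54,104)
E
```

```text
t 23.8 tcp [0.538  0.0851 0.0152] F [-0.1 -0.4 -0.5] w 0.164 q [ 0.11  0.25  2.06 -0.    0.83 -1.3 ]
x -65 bbbbbbbbb.yyyyy.......................................................................yy.bbbbbbbbbbb
x -55 bbbbbbbbb.yyyyy.......................................................................yy.bbbbbbbbbbb
x -45 bbbbbbbb..yyyyy.......................................................................yy.bbbbbbbbbbb
end- bbbbbbbbbbbbbbbbbbbbbbbb.yyyyy..................................................
end+ ................................................................................
```

Request:
apply_moves:
  deltas:
    - [0,-0.0007,0.0015,0,0,0,0.95]
    - [0,-0.0007,0.0015,0,0,0,0.7]
    - [0,-0.0007,0.0015,0,0,0,0.6]
    - [0,-0.0007,0.0015,0,0,0,0.6]
    - [0,-0.0007,0.0015,0,0,0,0.6]
    - [0,-0.0007,-0.03,0,0,0,0.6]
    - [0,-0.0007,-0.06,0,0,0,0.6]
    - [0,-0.0007,-0.1,0,0,0,0.3]

```text
time: 24.52
tool_pos: [0.5349, 0.084, 0.1133]
tcp_rot: [-0.255, -3.125, 0.002]
wrist_force: [0.7, -0.8, -0.1]
width: 0.525
```

Request:
apply_moves:
  deltas:
    - [0,0,-0.02,0,0,0,0]
    - [0,0,-0.06,0,0,0,0]
    - [0,0,-0.06,0,0,0,0]
    - [0,0,-0.06,0,0,0,0]
    - [0,0,-0.06,0,0,0,0]
    - [0,0,-0.06,0,0,0,0]

```text
time: 25.02
tool_pos: [0.5361, 0.0842, 0.1731]
tcp_rot: [-0.255, -3.128, 0.001]
wrist_force: [0.4, -0.0, -1.1]
width: 0.997
```

Run:
```python
from h import *
st(); im,K=snap("wrist","w15"); strip(im,K,(-65,-45,0,30,60),54,104); strip(im,K,(-65,-45,0,30,50),4,54)
```

```text
t 25.02 tcp [0.5361 0.0842 0.1731] F [ 0.4 -0.  -1.1] w 0.997 q [ 0.11  0.06  1.95 -0.    1.13 -1.3 ]
x -65 bbbbbb..yyyyyy........................................................................yy..bbbbbbbbbb
x -45 bbbbbbb..yyyy........................................................................yyyy..bbbbbbbbb
x 0 bbbbbbbbbbbbbbbbbbbbbbbbbbb..yyyyyyyyyy.....................yyyyyyyyy..bbbbbbbbbbbbbbbbbbbbbbbbbbbbb
x 30 bbbbbbbbbbbbbbbbbbbbbbbbbbb..yyyy.................................yy..bbbbbbbbbbbbbbbbbbbbbbbbbbbbbb
x 60 yyyyyyyy..bbbbbbbbbbbbbbbb..yyyy.................................yyyy..bbbbbbbbbbbbbbbbbbbbbbbbbbbbb
end- bbbbbbbbbbbbbbbbbbbbbbbbyyyyyyy.................................................
end+ ...........................................................bbbbbbbbbbbbbbbbbbbb.
x -65 bbbbbbbbbbbbbbbbbbbbbbbbbbbb...................................yyyyy..bbbbbbbbbbbbbbbbbbbbbbbbbbbbbb
x -45 bbbbbbbbbbbbbbbbbbbbbbbbbbbb...................................yyyyy..bbbbbbbbbbbbbbbbbbbbbbbbbbbbbb
x 0 bbbbbbbbbbbbbbbbbbb..................................................yyyyyyyy..bbbbbbbbbbbbbbbbbbbbb
x 30 bbbbbbbbbbbbbbbbbbbbbbbbbbbb..yy.................................yy....bbbbbbbbbbbbbbbbbbbbbbbbbbbbb
x 50 bbbbbbbbbbbbbbbbbbbbbbbbbbbb..yy................................yyyy..bbbbbbbbbbbbbbbbbbbbbbbbbbbbbb
end- bbbbbbbbbbbbbbbbbbbbbbbbbbbbbbbbb.yyyyyyyyyyy...................................
end+ .......................................................bbbbbbbbbbbbbbbbbbbbbbbbb
```

Request:
apply_moves:
  deltas:
    - [-0.083,-0.32,0,0,0,0.12,0]
    - [-0.083,-0.32,0,0,0,0.24,0]
    - [-0.083,-0.32,0,0,0,0.36,0]
    - [-0.083,-0.32,0,0,0,0.48,0]
    - [-0.083,-0.32,0,0,0,0.6,0]
    - [-0.083,-0.32,0,0,0,0.72,0]
    - [-0.083,-0.32,0,0,0,0.84,0]
    - [-0.083,-0.32,0,0,0,0.9,0]

```text
time: 25.73
tool_pos: [0.5661, -0.2468, 0.1727]
tcp_rot: [-1.598, -2.701, 0.001]
wrist_force: [0.1, 0.3, 0.6]
width: 0.998
```

Request:
apply_moves:
  deltas:
    - [0,0,0,0,0,0.12,0]
    - [0,0,0,0,0,0.24,0]
    - [0,0,0,0,0,0.36,0]
    - [0,0,0,0,0,0.48,0]
    - [0,0,0,0,0,0.6,0]
    - [0,0,0,0,0,0.72,0]
    - [0,0,0,0,0,0.84,0]
    - [0,0,0,0,0,0.94,0]

```text
time: 26.4
tool_pos: [0.5663, -0.2444, 0.1725]
tcp_rot: [-2.648, -1.684, 0.004]
wrist_force: [-0.1, 0.1, -1.1]
width: 1.004
```

Request:
apply_moves:
  deltas:
    - [0,0,0,0,0,0.12,0]
    - [0,0,0,0,0,0.24,0]
    - [0,0,0,0,0,0.36,0]
    - [0,0,0,0,0,0.48,0]
    - [0,0,0,0,0,0.6,0]
    - [0,0,0,0,0,0.72,0]
    - [0,0,0,0,0,0.84,0]
    - [0,0,0,0,0,0.94,0]

```text
time: 27.07
tool_pos: [0.5663, -0.2443, 0.1725]
tcp_rot: [-3.125, -0.303, 0.005]
wrist_force: [0.1, 0.4, 0.4]
width: 0.999
```

Run:
```python
from h import *
st(); go(.5693,-.2637,.2,-82)
```

```text
t 27.07 tcp [ 0.5663 -0.2443  0.1725] F [0.1 0.4 0.4] w 0.999 q [-0.45  0.2   1.79 -0.    1.15  0.93]
delta [-0.0008  0.0195 -0.0276] [-0.0021  0.0033  0.0534] jaw now -78.9 -> -82.0
```

Request:
apply_moves:
  deltas:
    - [0,0.0195,0,-0.002,0.003,0.053,0]
    - [0,0.0195,0,-0.002,0.003,0.053,0]
    - [0,0.0195,0,-0.002,0.003,0.053,0]
    - [0,0.0195,0,-0.002,0.003,0.053,0]
    - [0,0.0195,0,-0.002,0.003,0.053,0]

```text
time: 27.48
tool_pos: [0.5707, -0.2633, 0.1739]
tcp_rot: [3.133, 0.23, 0.002]
wrist_force: [-0.1, 0.6, -0.3]
width: 1.001
```

Run:
```python
from h import *
st(); im,K=snap("wrist","w16"); np.savez("w16.npz",im=im,**K)
for k in blobs(mask(im,(5,60,60),(18,200,235)),120)[:3]:
    r=rect(pix(K,k,.018)); print(k.min(0),k.max(0),r)
t=np.radians(8); u=np.array([np.cos(t),np.sin(t)]); print(proj(K,[[*(np.array([.5693,-.2637])+u*.078),.005]]))
go(.5693,-.2637,.009,-82)
```

```text
t 27.48 tcp [ 0.5707 -0.2633  0.1739] F [-0.1  0.6 -0.3] w 1.001 q [-0.47  0.22  1.77  0.    1.15  0.95]
[308 166] [327 250] (array([ 546.7, -267.6]), 84.6, 17.3, np.float32(7.3))
[391 278] [413 360] (array([ 437.2, -374.7]), 100.3, 18.6, np.float32(16.6))
[[317.48363322 100.1286093 ]]
delta [-1.900e-03 -1.000e-04  1.652e-01] [ 0.0011 -0.0019  0.0069] jaw now -81.6 -> -82.0
```

Request:
apply_moves:
  deltas:
    - [0,0.001,0.04,0,-0.002,0.016,0.3]
    - [0,0.001,0.08,0,-0.002,0.016,0.4]
    - [0,0.001,0.11,0,-0.002,0.016,0.4]
    - [0,0.001,0.135,0,-0.002,0.016,0.4]
    - [0,0.001,0.15,0,-0.002,0.016,0.4]
    - [0,0.001,0.16,0,-0.002,0.016,0.4]
    - [0,0.001,0.165,0,-0.002,0.016,0.4]
    - [0,0.001,0.165,0,-0.002,0.016,0.4]

```text
time: 28.2
tool_pos: [0.5715, -0.2648, 0.0091]
tcp_rot: [3.134, 0.204, -0.0]
wrist_force: [-0.4, -0.6, 0.7]
width: 0.597
```

Request:
apply_moves:
  deltas:
    - [0,0,0,0,0,0,0.4]
    - [0,0,0,0,0,0,0.7]
    - [0,0,0,0,0,0,0.95]
    - [0,0,0,0,0,0,0.95]
    - [0,0,0,0,0,0,0.95]
    - [0,0,0,0,0,0,0.95]
    - [0,0,0,0,0,0,0.95]

```text
time: 28.78
tool_pos: [0.5731, -0.2658, 0.0116]
tcp_rot: [3.132, 0.203, 0.005]
wrist_force: [-0.7, 1.3, 6.5]
width: 0.188
```

Request:
apply_moves:
  deltas:
    - [0,0,-0.02,0,0,0,0.95]
    - [0,0,-0.05,0,0,0,0.95]
    - [0,0,-0.09,0,0,0,0.95]
    - [0,0,-0.09,0,0,0,0.95]
    - [0,0,-0.09,0,0,0,0.95]
    - [0,0,-0.09,0,0,0,0.95]
    - [0,0,-0.09,0,0,0,0.95]
    - [0,0,-0.09,0,0,0,0.95]

```text
time: 29.45
tool_pos: [0.5702, -0.2643, 0.0976]
tcp_rot: [-3.135, -0.204, 0.004]
wrist_force: [-0.8, -0.4, -1.2]
width: 0.191
```

```bash
cat >> h.py <<'E'
def lines(im,K,p,R,tip,xs,z=.005):
    f=lambda Q:[int(im[v,u].mean()) if 0<=u<640 and 0<=v<400 else -1 for u,v in np.round(proj(K,p+np.array(Q)@R.T)).astype(int)]
    X=np.arange(tip-10,tip+11,1.); print("tip from",X[0],f([[x/1000,0,z] for x in X]))
    for x in xs: Y=np.arange(-24,25,1.5); print("x",x,f([[x/1000,y/1000,z] for y in Y]))
E
python3 - <<'E'
from h import *
st(); im,K,p,R=held(((5,60,60),(18,200,235)),.009); lines(im,K,p,R,78,(45,70))
go(*pocket("knife"),.1,80.6)
E
```

```text
t 29.45 tcp [ 0.5702 -0.2643  0.0976] F [-0.8 -0.4 -1.2] w 0.191 q [-0.47  0.29  1.83 -0.    1.02  0.97]
[299 222] [337 329] tool-x -33.7..20.4 y -8.3..9.0 (array([-6.6,  0.3]), 54.1, 17.3, np.float32(0.0))
tip from 68.0 [107, 107, 106, 107, 107, 108, 99, 129, 125, 122, 121, 119, 122, 124, 124, 124, 125, 125, 122, 120, 118]
x 45 [196, 200, 202, 206, 204, 204, 208, 210, 91, 103, 102, 102, 104, 104, 103, 104, 106, 107, 105, 106, 107, 106, 106, 105, 96, 214, 206, 202, 209, 212, 209, 203, 203]
x 70 [140, 125, 124, 126, 125, 126, 125, 125, 93, 105, 106, 104, 106, 106, 105, 107, 106, 108, 109, 108, 109, 108, 109, 108, 102, 127, 125, 128, 129, 123, 121, 123, 125]
delta [-0.0203 -0.2549 -0.0022] [1.000e-04 2.300e-03 2.939e-01] jaw now -82.6 -> -99.4
```

Request:
apply_moves:
  deltas:
    - [-0.003,-0.032,-0.004,0,0,-0.12,0.95]
    - [-0.006,-0.064,-0.004,0,0,-0.24,0.95]
    - [-0.009,-0.096,-0.004,0,0,-0.36,0.95]
    - [-0.012,-0.128,-0.004,0,0,-0.48,0.95]
    - [-0.015,-0.16,-0.004,0,0,-0.6,0.95]
    - [-0.018,-0.192,-0.004,0,0,-0.72,0.95]
    - [-0.021,-0.224,-0.004,0,0,-0.84,0.95]
    - [-0.0236,-0.256,-0.004,0,0,-0.95,0.95]

```text
time: 30.17
tool_pos: [0.5138, -0.0129, 0.1022]
tcp_rot: [2.689, 1.622, -0.003]
wrist_force: [0.4, 0.4, -1.6]
width: 0.187
```

Request:
apply_moves:
  deltas:
    - [0,0,0,0,0,-0.12,0.95]
    - [0,0,0,0,0,-0.24,0.95]
    - [0,0,0,0,0,-0.36,0.95]
    - [0,0,0,0,0,-0.48,0.95]
    - [0,0,0,0,0,-0.6,0.95]
    - [0,0,0,0,0,-0.72,0.95]
    - [0,0,0,0,0,-0.84,0.95]
    - [0,0,0,0,0,-0.95,0.95]

```text
time: 30.83
tool_pos: [0.5144, -0.0142, 0.1021]
tcp_rot: [1.65, 2.673, -0.003]
wrist_force: [-0.2, -0.4, -1.3]
width: 0.188
```

Request:
apply_moves:
  deltas:
    - [0,0,0,0,0,-0.12,0.95]
    - [0,0,0,0,0,-0.24,0.95]
    - [0,0,0,0,0,-0.36,0.95]
    - [0,0,0,0,0,-0.48,0.95]
    - [0,0,0,0,0,-0.6,0.95]
    - [0,0,0,0,0,-0.72,0.95]
    - [0,0,0,0,0,-0.84,0.95]
    - [0,0,0,0,0,-0.95,0.95]

```text
time: 31.5
tool_pos: [0.5144, -0.0142, 0.1021]
tcp_rot: [-0.245, -3.131, 0.003]
wrist_force: [0.6, 0.5, -1.9]
width: 0.19
```

Request:
apply_moves:
  deltas:
    - [0,0,0,0,0,0,0.95]
    - [0,0,0,0,0,0,0.95]
    - [0,0,0,0,0,0,0.95]
    - [0,0,0,0,0,0,0.95]

```text
time: 31.83
tool_pos: [0.515, -0.0143, 0.103]
tcp_rot: [0.257, 3.13, -0.003]
wrist_force: [-0.9, 0.4, -1.8]
width: 0.188
```

Run:
```python
from h import *
st(); im,K,p,R=held(((5,60,60),(18,200,235)),.009); lines(im,K,p,R,78,(45,70))
go(.5138,-.0136,.0145,80.6)
cv2.imwrite("pics/w17.png",im[:,:,::-1])
```

```text
t 31.83 tcp [ 0.515  -0.0143  0.103 ] F [-0.9  0.4 -1.8] w 0.188 q [-0.07  0.08  2.07 -0.    0.99 -1.48]
[300 222] [336 329] tool-x -32.2..21.9 y -8.4..8.5 (array([-5.2, -0.2]), 54.3, 16.8, np.float32(179.1))
tip from 68.0 [124, 124, 125, 124, 125, 125, 125, 125, 111, 81, 83, 84, 85, 84, 84, 84, 84, 81, 141, 139, 135]
x 45 [171, 79, 79, 79, 80, 81, 81, 81, 121, 119, 118, 119, 121, 121, 120, 122, 122, 123, 122, 124, 124, 122, 123, 121, 100, 80, 81, 80, 80, 80, 80, 81, 82]
x 70 [115, 82, 83, 83, 83, 83, 83, 84, 121, 123, 120, 122, 123, 122, 123, 124, 125, 126, 126, 128, 127, 124, 126, 125, 86, 83, 84, 83, 84, 84, 83, 83, 82]
delta [0.0016 0.0006 0.0886] [-0.0017  0.0011  0.0009] jaw now 80.6 -> 80.6
```

Request:
apply_moves:
  deltas:
    - [0.0006,0.0005,0.035,0,0,0,0.95]
    - [0.0006,0.0005,0.06,0,0,0,0.95]
    - [0.0006,0.0005,0.073,0,0,0,0.95]
    - [0.0006,0.0005,0.077,0,0,0,0.95]
    - [0.0006,0.0005,0.081,0,0,0,0.95]
    - [0.0006,0.0005,0.085,0,0,0,0.95]
    - [0.0006,0.0005,0.0885,0,0,0,0.95]
    - [0.0006,0.0005,0.0885,0,0,0,0.95]

```text
time: 32.55
tool_pos: [0.5154, -0.0139, 0.0152]
tcp_rot: [0.254, 3.129, -0.003]
wrist_force: [0.1, -0.3, -0.6]
width: 0.186
```

Run:
```python
from h import *
st(); im,K=snap("wrist","w18"); strip(im,K,(-65,-45,-25),-47,3); strip(im,K,(-65,-45,-25),3,53)
```

```text
t 32.55 tcp [ 0.5154 -0.0139  0.0152] F [ 0.1 -0.3 -0.6] w 0.186 q [-0.07  0.2   2.12 -0.    0.81 -1.48]
x -65 bbbbbbbbbbbbbbbbbbbb.yy....................................................yyyyyy.bbbbbbbbbbbbbbbbbb
x -45 bbbbbbbbbbbbbbbbbbbb.yy.....................................................yyyy.bbbbbbbbbbbbbbbbbbb
x -25 bbbbbbbbbbbbbbbbbbbb.yyy....................................................yyyy.bbbbbbbbbbbbbbbbbbb
end- bbbbbbbbbbbbbbbbbbbbbbbbbbbbbbbbb.yyyyy.........................................
end+ ........................yy......................................................
x -65 bbbbbbbbbbbbbbbbbbbbbbbbbbbbbb.................................yyyy.bbbbbbbbbbbbbbbbbbbbbbbbbbbbbbbb
x -45 bbbbbbbbbbbbbbbbbbbbbbbbbbbbbb.................................yyyy.bbbbbbbbbbbbbbbbbbbbbbbbbbbbbbbb
x -25 bbbbbbbbbbbbbbbbbbbbbbbbbbbbbb..................................yyy.bbbbbbbbbbbbbbbbbbbbbbbbbbbbbbbb
end- bbbbbbbbbbbbbbbbbbbbbbbbbbbbbbbbbb.yyyyyyyyyy...................................
end+ ................................................................................
```

View pics/w18.png

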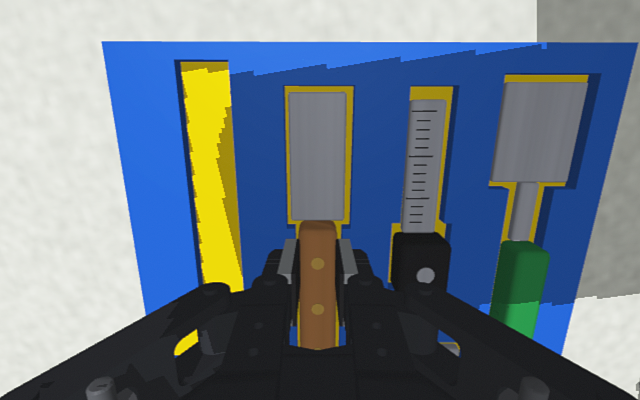

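Request:
apply_moves:
  deltas:
    - [0,0.0005,0.0015,0,0,0,0.95]
    - [0,0.0005,0.0015,0,0,0,0.7]
    - [0,0.0005,0.0015,0,0,0,0.6]
    - [0,0.0005,0.0015,0,0,0,0.6]
    - [0,0.0005,0.0015,0,0,0,0.6]
    - [0,0.0005,-0.03,0,0,0,0.6]
    - [0,0.0005,-0.06,0,0,0,0.6]
    - [0,0.0005,-0.1,0,0,0,0.3]

```text
time: 33.27
tool_pos: [0.5123, -0.0129, 0.1134]
tcp_rot: [-0.254, -3.127, 0.003]
wrist_force: [0.9, 0.8, 0.1]
width: 0.523
```

Request:
apply_moves:
  deltas:
    - [0,0,-0.02,0,0,0,0]
    - [0,0,-0.06,0,0,0,0]
    - [0,0,-0.06,0,0,0,0]
    - [0,0,-0.06,0,0,0,0]
    - [0,0,-0.06,0,0,0,0]

```text
time: 33.68
tool_pos: [0.5146, -0.013, 0.1748]
tcp_rot: [0.254, 3.13, -0.003]
wrist_force: [0.3, 0.4, -0.7]
width: 0.998
```

Run:
```python
from h import *
st(); im,K=snap("wrist","w19"); strip(im,K,(-65,-45,-25,30,60),-47,3); strip(im,K,(-65,-45,-25,0,50),3,53)
```

```text
t 33.68 tcp [ 0.5146 -0.013   0.1748] F [ 0.3  0.4 -0.7] w 0.998 q [-0.07  0.    2.01 -0.    1.13 -1.48]
x -65 bbbbbbbbbbbbbbbbbb....y......................................................yyy..bbbbbbbbbbbbbbbbbb
x -45 bbbbbbbbbbbbbbbbbbb..yyyy..................................................yyyyyy..bbbbbbbbbbbbbbbbb
x -25 bbbbbbbbbbbbbbbbbbb..yyy....................................................yyyy.bbbbbbbbbbbbbbbbbbb
x 30 bbbbbbbbbbbbbbbbbbbbbbbbb....yyyy....................................yyyy..bbbbbbbbbbbbbbbbbbbbbbbbb
x 60 yyyyyyyyyyyyyyy..bbbbbbbbbb..yyyy............yyyy.....yy............yyyy..bbbbbbbbbbbbbb..yyyyyyyyyy
end- bbbbbbbbbbbbbbbbbbbbbbbbbbbbbbbbbbyyyyy.........................................
end+ .................yy..yyyy..................................bbbbbbbbbbbbbbbbbbbb.
x -65 bbbbbbbbbbbbbbbbbbbbbbbbbbbb.....................................yyy..bbbbbbbbbbbbbbbbbbbbbbbbbbbbbb
x -45 bbbbbbbbbbbbbbbbbbbbbbbbbbbb.....................................yyyy.bbbbbbbbbbbbbbbbbbbbbbbbbbbbbb
x -25 bbbbbbbbbbbbbbbbbbbbbbbbbbbbb....................................yyyy..bbbbbbbbbbbbbbbbbbbbbbbbbbbbb
x 0 bbbbbbbbbbbbbbbbbbb....yyyy..................................................bbbbbbbbbbbbbbbbbbbbbbb
x 50 bbbbbbbbbbbbbbbbbbbbbbbbbbbb..yy.................................yyyy..bbbbbbbbbbbbbbbbbbbbbbbbbbbbb
end- bbbbbbbbbbbbbbbbbbbbbbbbbbbbbbbbbbyyyyyyyyyy....................................
end+ ......................................................bbbbbbbbbbbbbbbbbbbbbbbbb.
```

Request:
apply_moves:
  deltas:
    - [0.045,-0.31,0,0,0,0.12,0]
    - [0.045,-0.31,0,0,0,0.24,0]
    - [0.045,-0.31,0,0,0,0.36,0]
    - [0.045,-0.31,0,0,0,0.48,0]
    - [0.045,-0.31,0,0,0,0.6,0]
    - [0.045,-0.31,0,0,0,0.72,0]
    - [0.045,-0.31,0,0,0,0.84,0]
    - [0.045,-0.31,0,0,0,0.9,0]

```text
time: 34.4
tool_pos: [0.4177, -0.3146, 0.1731]
tcp_rot: [-1.6, -2.702, 0.003]
wrist_force: [1.2, -0.2, -0.1]
width: 0.997
```

Request:
apply_moves:
  deltas:
    - [0,0,0,0,0,0.12,0]
    - [0,0,0,0,0,0.24,0]
    - [0,0,0,0,0,0.36,0]
    - [0,0,0,0,0,0.48,0]
    - [0,0,0,0,0,0.6,0]
    - [0,0,0,0,0,0.72,0]
    - [0,0,0,0,0,0.84,0]
    - [0,0,0,0,0,0.94,0]

```text
time: 35.07
tool_pos: [0.4191, -0.3107, 0.1726]
tcp_rot: [-2.648, -1.686, 0.002]
wrist_force: [-0.9, 0.6, 0.5]
width: 0.999
```

Run:
```python
from h import *
st(); go(.4003,-.3847,.18,-73.4)
```

```text
t 35.07 tcp [ 0.4191 -0.3107  0.1726] F [-0.9  0.6  0.5] w 0.999 q [-0.69  0.02  1.99 -0.    1.13 -0.25]
delta [-0.075   0.0143 -0.0074] [-0.0025  0.0012  0.8442] jaw now -25.0 -> -73.4
```

Request:
apply_moves:
  deltas:
    - [-0.03,0.006,0,0,0,0.12,0]
    - [-0.06,0.012,0,0,0,0.24,0]
    - [-0.075,0.014,0,0,0,0.36,0]
    - [-0.075,0.014,0,0,0,0.48,0]
    - [-0.075,0.014,0,0,0,0.6,0]
    - [-0.075,0.014,0,0,0,0.72,0]
    - [-0.075,0.014,0,0,0,0.84,0]
    - [-0.075,0.014,0,0,0,0.844,0]

```text
time: 35.73
tool_pos: [0.4006, -0.3847, 0.1728]
tcp_rot: [-3.106, -0.458, 0.003]
wrist_force: [-0.1, -0.1, -0.6]
width: 1.001
```

Request:
apply_moves:
  deltas:
    - [0,0,0,0,0,0,0]
    - [0,0,0,0,0,0,0]
    - [0,0,0,0,0,0,0]
    - [0,0,0,0,0,0,0]

```text
time: 36.07
tool_pos: [0.4017, -0.3856, 0.1751]
tcp_rot: [3.105, 0.465, 0.001]
wrist_force: [0.5, 0.5, -0.1]
width: 1.0
```

Run:
```python
from h import *
st(); im,K=snap("wrist","w20"); np.savez("w20.npz",im=im,**K)
for n,lo,hi,z in [("orange",(5,200,120),(18,255,255),.022),("pale",(12,60,110),(26,170,255),.018)]:
    for k in blobs(mask(im,lo,hi),120)[:2]: print(n,k.min(0),k.max(0),rect(pix(K,k,z)))
go(.4003,-.3847,.009,-73.4)
```

```text
t 36.07 tcp [ 0.4017 -0.3856  0.1751] F [ 0.5  0.5 -0.1] w 1.0 q [-0.81  0.08  1.92 -0.    1.14  0.46]
orange [289 219] [347 241] (array([ 359.4, -400. ]), 56.6, 22.2, np.float32(105.5))
pale [309  83] [328 216] (array([ 430.2, -378.3]), 121.9, 17.0, np.float32(16.6))
delta [-0.0012 -0.0016  0.1662] [ 0.0019 -0.0005  0.0072] jaw now -73.0 -> -73.4
```

Request:
apply_moves:
  deltas:
    - [-0.0024,0.0015,0.04,0.002,0,0.007,0.3]
    - [-0.0024,0.0015,0.08,0.002,0,0.007,0.4]
    - [-0.0024,0.0015,0.11,0.002,0,0.007,0.4]
    - [-0.0024,0.0015,0.135,0.002,0,0.007,0.4]
    - [-0.0024,0.0015,0.15,0.002,0,0.007,0.4]
    - [-0.0024,0.0015,0.161,0.002,0,0.007,0.4]
    - [-0.0024,0.0015,0.166,0.002,0,0.007,0.4]
    - [-0.0024,0.0015,0.166,0.002,0,0.007,0.4]

```text
time: 36.78
tool_pos: [0.3998, -0.3878, 0.0086]
tcp_rot: [-3.108, -0.452, 0.0]
wrist_force: [0.3, 0.0, -0.1]
width: 0.601
```

Request:
apply_moves:
  deltas:
    - [0,0,0,0,0,0,0.4]
    - [0,0,0,0,0,0,0.7]
    - [0,0,0,0,0,0,0.95]
    - [0,0,0,0,0,0,0.95]
    - [0,0,0,0,0,0,0.95]
    - [0,0,0,0,0,0,0.95]
    - [0,0,0,0,0,0,0.95]

```text
time: 37.37
tool_pos: [0.401, -0.389, 0.011]
tcp_rot: [3.107, 0.452, 0.003]
wrist_force: [-1.3, 1.9, 5.5]
width: 0.188
```

Request:
apply_moves:
  deltas:
    - [0,0,-0.02,0,0,0,0.95]
    - [0,0,-0.05,0,0,0,0.95]
    - [0,0,-0.09,0,0,0,0.95]
    - [0,0,-0.09,0,0,0,0.95]
    - [0,0,-0.09,0,0,0,0.95]
    - [0,0,-0.09,0,0,0,0.95]
    - [0,0,-0.09,0,0,0,0.95]
    - [0,0,-0.09,0,0,0,0.95]

```text
time: 38.03
tool_pos: [0.3989, -0.3869, 0.0973]
tcp_rot: [-3.106, -0.452, 0.003]
wrist_force: [-0.0, -0.4, -1.6]
width: 0.186
```

Run:
```python
from h import *
st(); im,K,p,R=held(((12,60,90),(26,170,255)),.0075); cv2.imwrite("pics/w21.png",im[:,:,::-1])
for k in blobs(mask(im,(5,200,100),(18,255,255)),100)[:2]: print("or",k.min(0),k.max(0))
go(*pocket("mallet"),.1,80.6)
```

```text
t 38.03 tcp [ 0.3989 -0.3869  0.0973] F [-0.  -0.4 -1.6] w 0.186 q [-0.82  0.16  1.99  0.    0.99  0.47]
[296  39] [339 318] tool-x -28.7..92.9 y -8.2..9.0 (array([32.1,  0.4]), 121.6, 17.1, np.float32(179.9))
or [290 323] [346 350]
delta [ 0.204  -0.2749 -0.0019] [-0.0028  0.0016  0.4529] jaw now -73.5 -> -99.4
```

Request:
apply_moves:
  deltas:
    - [0.022,-0.03,-0.004,0,0,-0.12,0.95]
    - [0.044,-0.06,-0.004,0,0,-0.24,0.95]
    - [0.066,-0.09,-0.004,0,0,-0.36,0.95]
    - [0.088,-0.12,-0.004,0,0,-0.48,0.95]
    - [0.11,-0.15,-0.004,0,0,-0.6,0.95]
    - [0.132,-0.18,-0.004,0,0,-0.72,0.95]
    - [0.154,-0.21,-0.004,0,0,-0.84,0.95]
    - [0.172,-0.234,-0.004,0,0,-0.9,0.95]

```text
time: 38.75
tool_pos: [0.4979, -0.1123, 0.1024]
tcp_rot: [-2.596, -1.766, 0.001]
wrist_force: [0.9, -0.1, -1.2]
width: 0.19
```

Request:
apply_moves:
  deltas:
    - [0,0,0,0,0,-0.12,0.95]
    - [0,0,0,0,0,-0.24,0.95]
    - [0,0,0,0,0,-0.36,0.95]
    - [0,0,0,0,0,-0.48,0.95]
    - [0,0,0,0,0,-0.6,0.95]
    - [0,0,0,0,0,-0.72,0.95]
    - [0,0,0,0,0,-0.84,0.95]
    - [0,0,0,0,0,-0.9,0.95]

```text
time: 39.42
tool_pos: [0.4974, -0.1146, 0.1021]
tcp_rot: [-1.57, -2.719, 0.0]
wrist_force: [0.4, 0.8, -1.7]
width: 0.186
```

Run:
```python
from h import *
st(); go(.5152,-.0652,.1,80.6)
```

```text
t 39.42 tcp [ 0.4974 -0.1146  0.1021] F [ 0.4  0.8 -1.7] w 0.186 q [-0.28  0.07  2.08  0.    0.99 -0.8 ]
delta [0.0339 0.0401 0.0022] [-4.000e-04 -1.900e-03 -8.831e-01] jaw now 30.0 -> 80.6
```

Request:
apply_moves:
  deltas:
    - [0.017,0.02,0,0,0,-0.12,0.95]
    - [0.034,0.04,0,0,0,-0.24,0.95]
    - [0.034,0.04,0,0,0,-0.36,0.95]
    - [0.034,0.04,0,0,0,-0.48,0.95]
    - [0.034,0.04,0,0,0,-0.6,0.95]
    - [0.034,0.04,0,0,0,-0.72,0.95]
    - [0.034,0.04,0,0,0,-0.84,0.95]
    - [0.034,0.04,0,0,0,-0.883,0.95]

```text
time: 40.08
tool_pos: [0.5154, -0.0653, 0.1022]
tcp_rot: [-0.258, -3.129, -0.0]
wrist_force: [0.4, 0.1, -2.2]
width: 0.188
```

Request:
apply_moves:
  deltas:
    - [0,0,0,0,0,0,0.95]
    - [0,0,0,0,0,0,0.95]
    - [0,0,0,0,0,0,0.95]
    - [0,0,0,0,0,0,0.95]

```text
time: 40.42
tool_pos: [0.516, -0.0656, 0.1031]
tcp_rot: [-0.268, -3.13, -0.0]
wrist_force: [-0.5, -0.4, -1.5]
width: 0.193
```

Run:
```python
from h import *
st(); im,K,p,R=held(((12,60,90),(26,170,255)),.0075)
go(.5152,-.0652,.0145,80.6)
```

```text
t 40.42 tcp [ 0.516  -0.0656  0.1031] F [-0.5 -0.4 -1.5] w 0.193 q [-0.17  0.09  2.06  0.    0.99 -1.57]
[296  39] [340 318] tool-x -27.2..94.4 y -8.6..9.0 (array([33.6,  0.2]), 121.6, 17.6, np.float32(0.0))
[374 174] [401 280] tool-x -7.0..42.6 y 25.2..35.4 (array([17.8, 30.3]), 49.7, 9.9, np.float32(179.5))
delta [0.0009 0.0002 0.0887] [ 0.0001  0.0001 -0.0065] jaw now 80.2 -> 80.6
```

Request:
apply_moves:
  deltas:
    - [0.0002,0.0,0.035,0,0,-0.004,0.95]
    - [0.0002,0,0.06,0,0,-0.004,0.95]
    - [0.0002,0,0.073,0,0,-0.004,0.95]
    - [0.0002,0,0.077,0,0,-0.004,0.95]
    - [0.0002,0,0.081,0,0,-0.004,0.95]
    - [0.0002,0,0.085,0,0,-0.004,0.95]
    - [0.0002,0,0.0885,0,0,-0.004,0.95]
    - [0.0002,0,0.0885,0,0,-0.004,0.95]

```text
time: 41.13
tool_pos: [0.5166, -0.0656, 0.0153]
tcp_rot: [0.26, 3.129, -0.0]
wrist_force: [-0.8, 0.5, -1.4]
width: 0.189
```

```bash
cat > s2.py <<'E'
from h import *
def mal(im,K,xs):
    hsv=cv2.cvtColor(im,cv2.COLOR_RGB2HSV); c=np.array([.5135,.0086]); a=np.radians(-9.4); e=np.array([np.cos(a),np.sin(a)]); n=np.array([-e[1],e[0]])
    cl=lambda h,S:"y" if 24<=h<35 and S>180 else "b" if 100<h<130 and S>130 else "."
    f=lambda P,z:"".join(cl(*hsv[v,u,:2]) if 0<=u<640 and 0<=v<400 else "-" for u,v in np.round(proj(K,np.c_[P,np.full(len(P),z)])).astype(int))
    for x in xs: print(x,f(c+e*x/1000+n*np.arange(-95,-50,.5)[:,None]/1000,.010))
    print("end",f(c+e*np.arange(-95,-60,.5)[:,None]/1000-n*.0726,.010))
E
python3 - <<'E'
from s2 import *
st(); im,K=snap("wrist","w22"); mal(im,K,(-70,-50,-30))
E
```

```text
t 41.13 tcp [ 0.5166 -0.0656  0.0153] F [-0.8  0.5 -1.4] w 0.189 q [-0.17  0.21  2.11  0.    0.81 -1.58]
-70 bbbbbbbbbbbbbbbbbbbbbbbb.......................................yyyyy.bbbbbbbbbbbbbbbbbbbbb
-50 bbbbbbbbbbbbbbbbbbbbbbbb.......................................yyyyy.bbbbbbbbbbbbbbbbbbbbb
-30 bbbbbbbbbbbbbbbbbbbbbbbbb.......................................yyy..bbbbbbbbbbbbbbbbbbbbb
end ..........bbbbbbbbbbbbbbb.............................................
```

View pics/w22.png

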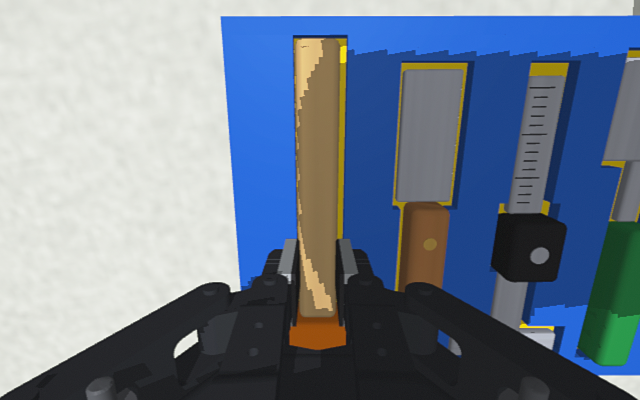

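Request:
apply_moves:
  deltas:
    - [-0.0005,0.0008,0.0015,0,0,0,0.95]
    - [-0.0005,0.0008,0.0015,0,0,0,0.95]
    - [-0.0005,0.0008,0.0015,0,0,0,0.7]
    - [-0.0005,0.0008,0.0015,0,0,0,0.6]
    - [-0.0005,0.0008,0.0015,0,0,0,0.6]
    - [-0.0005,0.0008,0.0015,0,0,0,0.6]
    - [-0.0005,0.0008,-0.03,0,0,0,0.6]
    - [-0.0005,0.0008,-0.06,0,0,0,0.5]

```text
time: 41.85
tool_pos: [0.5142, -0.0644, 0.0736]
tcp_rot: [-0.26, -3.126, -0.001]
wrist_force: [1.0, -0.2, 0.5]
width: 0.494
```

Run:
```python
from h import *
st(); go(.475,.015,.2,80.6)
```

```text
t 41.85 tcp [ 0.5142 -0.0644  0.0736] F [ 1.  -0.2  0.5] w 0.494 q [-0.17  0.13  2.08  0.    0.94 -1.58]
delta [ 0.0525  0.0719 -0.1262] [ 0.0002 -0.0052 -0.0018] jaw now 80.5 -> 80.6
```

Request:
apply_moves:
  deltas:
    - [0,0,-0.04,0,0,0,0]
    - [0,0,-0.08,0,0,0,0]
    - [0.03,0.04,-0.126,0,0,0,0]
    - [0.0525,0.072,-0.126,0,0,0,0]
    - [0.0525,0.072,-0.126,0,0,0,0]
    - [0.0525,0.072,-0.126,0,0,0,0]
    - [0.0525,0.072,-0.126,0,0,0,0]
    - [0.0525,0.072,-0.126,0,0,0,0]

```text
time: 42.52
tool_pos: [0.4767, 0.0145, 0.2006]
tcp_rot: [0.259, 3.13, -0.001]
wrist_force: [0.7, -0.7, -0.7]
width: 0.998
```

Run:
```python
from s2 import *
st(); im,K=snap("wrist","w23"); np.savez("w23.npz",im=im,**K)
c=np.array([.5135,.0086]); a=np.radians(-9.4); e=np.array([np.cos(a),np.sin(a)]); n=np.array([-e[1],e[0]])
def part(nm,lo,hi,z,box):
    x0,x1,y0,y1=box
    for k in blobs(mask(im,lo,hi),40):
        P=(pix(K,k,z)-c)*1000; m=P.mean(0); x,y=m@e,m@n
        if x0<x<x1 and y0<y<y1: r=rect(P/1000); print(nm,"tray xy %.1f %.1f"%(r[0]@e,r[0]@n),r[1:])
part("knife handle (expect 31.9,-21.9)",(5,60,40),(18,200,235),.021,(0,90,-50,0))
part("spat handle (expect 36.9,78.8)",(50,120,20),(85,255,255),.021,(-20,90,50,110))
part("mallet handle (expect -17.7,-72.6)",(12,60,90),(26,170,255),.021,(-60,50,-95,-50))
part("mallet head (expect 57.3,-72.6)",(3,200,100),(18,255,255),.025,(30,90,-110,-40))
hsv=cv2.cvtColor(im,cv2.COLOR_RGB2HSV); 
part("carriage (expect 7.6,28.2)",(0,0,0),(179,110,60),.023,(-20,30,5,50))
mal(im,K,(-70,-30,0)); strip(im,K,(-65,-40,50),3,53)
```

```text
t 42.52 tcp [0.4767 0.0145 0.2006] F [ 0.7 -0.7 -0.7] w 0.998 q [-0.02 -0.09  2.05 -0.    1.19 -1.43]
knife handle (expect 31.9,-21.9) tray xy 29.8 -20.5 (85.1, 17.0, np.float32(171.0))
spat handle (expect 36.9,78.8) tray xy 34.7 77.6 (75.3, 16.4, np.float32(170.6))
mallet handle (expect -17.7,-72.6) tray xy -18.3 -70.1 (123.5, 18.1, np.float32(170.2))
mallet head (expect 57.3,-72.6) tray xy 52.8 -69.3 (59.4, 29.5, np.float32(80.6))
carriage (expect 7.6,28.2) tray xy 8.1 27.8 (32.3, 22.2, np.float32(171.3))
-70 bbbbbbbbbbbbbbbbbbbbbbbb.........................................yy....bbbbbbbbbbbbbbbbbbb
-30 bbbbbbbbbbbbbbbbbbbbbbb..........................................yy.....bbbbbbbbbbbbbbbbbb
0 bbbbbbbbbbbbbbbbbbbbbbb.........................................yyyyy..bbbbbbbbbbbbbbbbbbb
end ..........bbbbbbbbbbbbb..yyyy.........................................
x -65 bbbbbbbbbbbbbbbbbbbbbbbbbbbbb..................................yyyyyyy..bbbbbbbbbbbbbbbbbbbbbbbbbbbb
x -40 bbbbbbbbbbbbbbbbbbbbbbbbbbb......................................yyyy..bbbbbbbbbbbbbbbbbbbbbbbbbbbbb
x 50 bbbbbbbbbbbbbbbbbbbbbbbbbbb.....yy...............................yyyyy..bbbbbbbbbbbbbbbbbbbbbbbbbbbb
end- bbbbbbbbbbbbbbbbbbbbbbbbbbbbbbbb..yyyyyyyyyy....................................
end+ ........................................................bbbbbbbbbbbbbbbbbbbbbbb.
```

Run:
```python
import cv2
im=cv2.imread("pics/w23.png"); a=cv2.resize(im[100:300,190:410],None,fx=1.8,fy=1.8,interpolation=cv2.INTER_CUBIC); b=cv2.resize(im[180:340,450:620],None,fx=2.2,fy=2.2,interpolation=cv2.INTER_CUBIC)
b=cv2.copyMakeBorder(b,0,max(0,a.shape[0]-b.shape[0]),0,0,cv2.BORDER_CONSTANT)[:a.shape[0]]
o=cv2.hconcat([a,b]); print(o.shape); cv2.imwrite("pics/w23c.png",o)
```

```text
(360, 770, 3)
```

View pics/w23c.png

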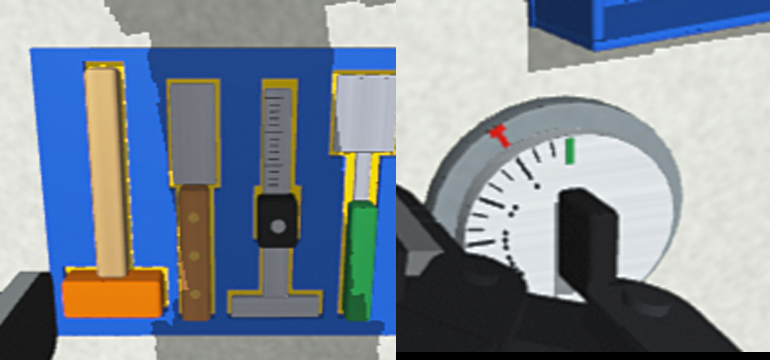

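Run:
```python
from h import *
st(); go(.625,.22,.21,85)
```

```text
t 42.57 tcp [0.4766 0.0142 0.2002] F [ 0.4 -0.9  0.1] w 1.004 q [-0.02 -0.09  2.05 -0.    1.19 -1.43]
delta [-0.1123  0.2275 -0.0099] [-0.0005 -0.0003 -0.0788] jaw now 80.5 -> 85.0
```

Request:
apply_moves:
  deltas:
    - [-0.112,0.2275,-0.01,0,0,-0.079,0]
    - [-0.112,0.2275,-0.01,0,0,-0.079,0]
    - [-0.112,0.2275,-0.01,0,0,-0.079,0]
    - [-0.112,0.2275,-0.01,0,0,-0.079,0]
    - [-0.112,0.2275,-0.01,0,0,-0.079,0]
    - [-0.112,0.2275,-0.01,0,0,-0.079,0]
    - [-0.112,0.2275,-0.01,0,0,-0.079,0]
    - [-0.112,0.2275,-0.01,0,0,-0.079,0]

```text
time: 43.23
tool_pos: [0.6259, 0.2216, 0.2086]
tcp_rot: [-0.134, -3.137, 0.002]
wrist_force: [-0.1, 1.0, -0.2]
width: 0.997
```

Request:
apply_moves:
  deltas:
    - [0,0,0,0,0,0,0]
    - [0,0,0,0,0,0,0]
    - [0,0,0,0,0,0,0]
    - [0,0,0,0,0,0,0]

```text
time: 43.57
tool_pos: [0.6242, 0.2192, 0.2112]
tcp_rot: [0.139, 3.138, -0.0]
wrist_force: [-0.7, 0.5, -0.1]
width: 0.996
```

```bash
cat > tb.py <<'E'
from h import *
def table(im,K):
    hsv=cv2.cvtColor(im,cv2.COLOR_RGB2HSV)
    uv=np.array([(u,v) for u in range(640) for v in range(400)]); 
    P=pix(K,uv,.022); near=np.zeros((400,640),np.uint8); s=np.hypot(*(P-[.63,.222]).T)<.08; near[uv[s,1],uv[s,0]]=255
    out={}
    for n,lo,hi,z in [("red",(0,150,100),(8,255,255),.012),("red2",(170,150,100),(179,255,255),.012),("green",(50,100,40),(90,255,255),.022),("bar",(0,0,0),(179,120,50),.050)]:
        m=mask(im,lo,hi)&near
        for k in blobs(m,5)[:2]:
            r=rect(pix(K,k,z)); print(n,k.min(0),k.max(0),cv2.contourArea(k),r); out.setdefault(n,r)
    return out
E
python3 - <<'E'
from tb import *
st(); im,K=snap("wrist","w24"); np.savez("w24.npz",im=im,**K); table(im,K)
g=cv2.cvtColor(im,cv2.COLOR_RGB2GRAY); print(np.round(proj(K,[[.631,.223,.022]])))
E
```

```text
t 43.57 tcp [0.6242 0.2192 0.2112] F [-0.7  0.5 -0.1] w 0.996 q [ 0.3   0.25  1.66 -0.    1.23 -1.18]
red [289 131] [297 141] 30.5 (array([579.1, 199.1]), 10.8, 6.6, np.float32(40.0))
green [320 137] [323 149] 23.0 (array([587.8, 226.4]), 12.3, 2.7, np.float32(3.3))
bar [318 163] [333 214] 570.5 (array([629.2, 226.2]), 50.9, 11.9, np.float32(179.9))
[[322. 185.]]
```

```bash
cat >> tb.py <<'E'
from scipy.signal import find_peaks
from scipy.optimize import minimize
def disc_edge(im,K,c0,z=.022,r0=.044,r1=.058):
    """circle through the disc's rim (strongest radial gray fall), by rays"""
    g=cv2.GaussianBlur(cv2.cvtColor(im,cv2.COLOR_RGB2GRAY),(3,3),0).astype(float); pts=[]
    for a in np.radians(np.arange(0,360,4)):
        r=np.arange(r0,r1,.0005); P=c0+r[:,None]*[np.cos(a),np.sin(a)]
        uv=proj(K,np.c_[P,np.full(len(P),z)]); s=cv2.remap(g,np.float32(uv[:,0])[None],np.float32(uv[:,1])[None],1)[0]
        i=np.argmin(np.gradient(s)); 
        if 0<uv[i,1]<330 and np.gradient(s)[i]<-4: pts.append(P[i])
    pts=np.array(pts)
    for _ in range(4):
        A=np.c_[2*pts,np.ones(len(pts))]; x=np.linalg.lstsq(A,(pts**2).sum(1),rcond=None)[0]; c=x[:2]; R=np.sqrt(x[2]+c@c); e=abs(np.hypot(*(pts-c).T)-R); pts=pts[e<max(.0012,2*np.median(e))]
    return c,R,len(pts)
def ticks(im,K,c,z=.022,r=(.041,.047)):
    g=cv2.cvtColor(im,cv2.COLOR_RGB2GRAY).astype(float); A=np.arange(90,330,.5); s=0
    for rr in np.linspace(*r,7):
        P=c+rr*np.c_[np.cos(np.radians(A)),np.sin(np.radians(A))]; uv=proj(K,np.c_[P,np.full(len(P),z)])
        s=s+cv2.remap(g,np.float32(uv[:,0])[None],np.float32(uv[:,1])[None],1)[0]/7
    k,_=find_peaks(-s,prominence=15); return list(zip(A[k],np.round(s[k])))
E
python3 - <<'E'
from tb import *
K=dict(np.load("w24.npz")); im=K["im"]
c,R,n=disc_edge(im,K,np.array([.63,.2245])); print(c,R,n)
print(disc_edge(im,K,np.array([.63,.2245]),z=.012,r0=.058,r1=.072))
for cc in (c,np.array([.6297,.2255])):
    print(cc,ticks(im,K,cc))
    for n,p in (("red",[.5791,.1991]),("green",[.5878,.2264])): d=np.array(p)-cc; print(n,np.degrees(np.arctan2(d[1],d[0]))%360)
E
```

```text
[0.63022598 0.22551953] 0.05133602792429888 80
(array([0.63242618, 0.22215731]), np.float64(0.06125338004068809), 10)
[0.63022598 0.22551953] [(np.float64(180.5), np.float64(106.0)), (np.float64(190.0), np.float64(150.0)), (np.float64(200.0), np.float64(147.0)), (np.float64(210.5), np.float64(66.0)), (np.float64(220.5), np.float64(133.0)), (np.float64(230.5), np.float64(134.0)), (np.float64(240.5), np.float64(58.0)), (np.float64(250.5), np.float64(135.0)), (np.float64(260.5), np.float64(137.0)), (np.float64(270.5), np.float64(52.0)), (np.float64(280.5), np.float64(136.0)), (np.float64(290.5), np.float64(137.0)), (np.float64(300.5), np.float64(63.0))]
red 207.3278160523944
green 178.8111000119313
[0.6297 0.2255] [(np.float64(180.5), np.float64(105.0)), (np.float64(190.0), np.float64(144.0)), (np.float64(200.5), np.float64(136.0)), (np.float64(210.5), np.float64(68.0)), (np.float64(220.5), np.float64(124.0)), (np.float64(231.0), np.float64(126.0)), (np.float64(241.0), np.float64(58.0)), (np.float64(251.0), np.float64(131.0)), (np.float64(261.5), np.float64(134.0)), (np.float64(271.0), np.float64(53.0)), (np.float64(281.0), np.float64(136.0)), (np.float64(291.0), np.float64(138.0)), (np.float64(301.0), np.float64(64.0))]
red 207.55281157671774
green 178.76949228517614
```

Run:
```python
from h import *
st(); go(.6302,.2255,.027,90.4)
```

```text
t 43.62 tcp [0.6243 0.2195 0.2114] F [0.2 0.1 0.1] w 0.996 q [ 0.3   0.25  1.66 -0.    1.23 -1.18]
delta [-0.0052  0.0065  0.1844] [-0.      0.0008 -0.0952] jaw now 84.9 -> 90.4
```

Request:
apply_moves:
  deltas:
    - [-0.0052,0.0065,0.04,0,0,-0.095,0.3]
    - [-0.0052,0.0065,0.08,0,0,-0.095,0.4]
    - [-0.0052,0.0065,0.12,0,0,-0.095,0.4]
    - [-0.0052,0.0065,0.15,0,0,-0.095,0.4]
    - [-0.0052,0.0065,0.17,0,0,-0.095,0.4]
    - [-0.0052,0.0065,0.18,0,0,-0.095,0.4]
    - [-0.0052,0.0065,0.184,0,0,-0.095,0.4]
    - [-0.0052,0.0065,0.184,0,0,-0.095,0.4]
  squeeze: 30

```text
time: 44.28
tool_pos: [0.6305, 0.2264, 0.027]
tcp_rot: [-0.012, 3.141, -0.0]
wrist_force: [0.0, -0.3, 0.8]
width: 0.595
```

Request:
apply_moves:
  deltas:
    - [0,0,0,0,0,0,0.4]
    - [0,0,0,0,0,0,0.7]
    - [0,0,0,0,0,0,0.95]
    - [0,0,0,0,0,0,0.95]
    - [0,0,0,0,0,0,0.95]
    - [0,0,0,0,0,0,0.95]
    - [0,0,0,0,0,0,0.95]

```text
time: 44.87
tool_pos: [0.6318, 0.2259, 0.0291]
tcp_rot: [-0.014, 3.138, -0.002]
wrist_force: [-0.9, -4.1, 4.8]
width: 0.154
```

Request:
apply_moves:
  deltas:
    - [0,0,0,0,0,0.1,0.95]
    - [0,0,0,0,0,0.2,0.95]
    - [0,0,0,0,0,0.3,0.95]
    - [0,0,0,0,0,0.4,0.95]
    - [0,0,0,0,0,0.5,0.95]
    - [0,0,0,0,0,0.6,0.95]
    - [0,0,0,0,0,0.7,0.95]
    - [0,0,0,0,0,0.75,0.95]

```text
time: 45.53
tool_pos: [0.6318, 0.2257, 0.0291]
tcp_rot: [1.143, 2.923, -0.0]
wrist_force: [-1.2, -4.5, 5.1]
width: 0.157
```

Request:
apply_moves:
  deltas:
    - [0,0,0,0,0,0,0.95]
    - [0,0,0,0,0,0,0.95]
    - [0,0,0,0,0,0,0.95]
    - [0,0,0,0,0,0,0.6]
    - [0,0,0,0,0,0,0.4]
    - [0,0,0,0,0,0,0.4]
    - [0,0,0,0,0,0,0.4]
    - [0,0,0,0,0,0,0.4]

```text
time: 46.2
tool_pos: [0.6304, 0.227, 0.0269]
tcp_rot: [1.138, 2.928, 0.0]
wrist_force: [-0.1, 0.1, -0.2]
width: 0.603
```

Request:
apply_moves:
  deltas:
    - [0,0,-0.03,0,0,0,0.4]
    - [0,0,-0.06,0,0,0,0.4]
    - [0,0,-0.1,0,0,0,0]
    - [0,0,-0.14,0,0,0,0]
    - [0,0,-0.17,0,0,0,0]
    - [0,0,-0.17,0,0,0,0]
    - [0,0,-0.17,0,0,0,0]
    - [0,0,-0.17,0,0,0,0]

```text
time: 46.87
tool_pos: [0.63, 0.2268, 0.1966]
tcp_rot: [1.138, 2.928, -0.0]
wrist_force: [-0.7, -0.2, -0.8]
width: 1.002
```

Run:
```python
from tb import *
st(); im,K=snap("wrist","w25"); o=table(im,K)
c,R,n=disc_edge(im,K,np.array([.6302,.2255])); print(c,R,n); print(ticks(im,K,c))
for k,p in o.items(): d=p[0]/1000-c; print(k,np.degrees(np.arctan2(d[1],d[0]))%360)
```

```text
t 46.87 tcp [0.63   0.2268 0.1966] F [-0.7 -0.2 -0.8] w 1.002 q [ 0.31  0.28  1.65 -0.    1.21 -0.52]
red [258 158] [269 165] 35.0 (array([579.1, 198.5]), 11.2, 7.1, np.float32(47.5))
green [317 132] [320 146] 40.0 (array([599.6, 255.3]), 13.3, 2.9, np.float32(137.5))
bar [313 161] [325 214] 624.0 (array([630.8, 227.4]), 49.8, 11.2, np.float32(137.3))
[0.63038515 0.22583881] 0.051342750603517805 62
[(np.float64(138.0), np.float64(111.0)), (np.float64(147.5), np.float64(149.0)), (np.float64(157.5), np.float64(147.0)), (np.float64(168.0), np.float64(71.0)), (np.float64(178.0), np.float64(143.0)), (np.float64(188.0), np.float64(142.0)), (np.float64(198.0), np.float64(56.0)), (np.float64(208.0), np.float64(136.0)), (np.float64(218.0), np.float64(134.0)), (np.float64(228.0), np.float64(61.0)), (np.float64(238.0), np.float64(135.0)), (np.float64(248.0), np.float64(139.0)), (np.float64(258.0), np.float64(60.0)), (np.float64(289.5), np.float64(174.0)), (np.float64(298.5), np.float64(181.0))]
red 208.0609437241305
green 136.258923311114
bar 75.11900294925513
```

Run:
```python
from h import *
im,K=snap("top","t_end")
c=np.array([.5135,.0086]); a=np.radians(-9.4); e=np.array([np.cos(a),np.sin(a)]); n=np.array([-e[1],e[0]])
for nm,lo,hi,z in [("brown 31.9,-21.9",(5,60,40),(18,200,200),.021),("green 36.9,78.8",(50,120,20),(85,255,255),.021),("pale -17.7,-72.6",(12,60,90),(26,150,255),.021),("orange 57,-72.6",(3,200,100),(18,255,255),.025),("lilac",(130,8,60),(175,90,255),.025),("cream",(14,30,60),(26,130,255),.025)]:
    for k in blobs(mask(im,lo,hi),20)[:6]:
        r=rect(pix(K,k,z)); d=(r[0]/1000-c)*1000
        if .3<r[0][0]/1000<.75 and abs(r[0][1])<400: print(nm,"world",r[0],"tray %.1f %.1f"%(d@e,d@n),r[1:])
```

```text
brown 31.9,-21.9 world [540.8 -20.2] tray 31.6 -24.0 (84.0, 19.5, np.float32(170.4))
brown 31.9,-21.9 world [ 746.9 -139.2] tray 254.4 -107.7 (55.3, 50.6, np.float32(71.2))
green 36.9,78.8 world [727.3  99.8] tray 196.0 124.9 (67.4, 65.8, np.float32(90.2))
green 36.9,78.8 world [562.2  77.5] tray 36.8 75.9 (68.8, 11.6, np.float32(169.0))
pale -17.7,-72.6 world [483.  -60.5] tray -18.8 -73.2 (125.2, 19.3, np.float32(170.7))
orange 57,-72.6 world [ 746.  -138.2] tray 253.4 -106.9 (44.4, 40.3, np.float32(71.2))
orange 57,-72.6 world [556.7 -73. ] tray 55.9 -73.4 (53.8, 20.8, np.float32(81.9))
cream world [482.5 -60.4] tray -19.3 -73.1 (124.8, 19.8, np.float32(170.3))
```

```bash
python3 -c "
from h import *
job.finish_job(); st()"
```

```text
the job is handed in; nothing more can be done
the job is handed in; nothing more can be done
```

The bench is set up and the job is handed in. No verdict was reported, so this rests on my own checks.

- **Casts:** both stand upright side by side in the case box. I last saw them there in the pictures before the instruments were moved. My final overhead check did not pick them up, so that one confirmed nothing.
- **Instruments:** all four were present, and each lies in its own cut-out. In the last views the knife, spatula and mallet were within about 3 mm of their seated places, with angles within about 2°. One close-up reading put the mallet head about 5 mm off, but the overhead camera put it within about 1.5 mm.
- **Caliper:** it shifted about 2 mm along its pocket after I let go, but still showed as seated in the last close picture. The final overhead check did not cover it.
- **Seating depth:** I judged how far down each instrument sits from the pictures only; I did not press-test any of them.
- **Model table:** turned from about 27° to about 70.2° by the scale ticks against the red index line, give or take a degree.
- **At hand-in:** the gripper was open and about 0.2 m above the bench, clear of everything. I used all 16 picture views, so the final checks were numeric.

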